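Stack the jam cartons crosswise and hang the batch marker

TASK

Turn the carousel with the bar on top so that one carton after another comes to the open front of the wire guard, and take the cartons out there, keeping them upright. Build a crossed cooling stack in the middle of the wooden board: first the two deep cartons side by side along the board's longer side with an air gap about two fingers wide (3 cm) between them, then every flat carton there is on top, lying crosswise over both deep ones and level, two flat ones with the same gap between them. When the stack is complete, hang the steel batch marker by its window on the peg of the stand, let go, and leave the jars, jar lids, bowl and spoon where they are.

Things in the scene. Friction and masses are not known exactly. Their poses are not given: they have to be found in the camera images.
- guard_front (a point): Where a carton stands ready to be taken: centre of the open front bay, on the deck's top (30 mm above the table), 100 mm from the carousel's axis; fixed during a run. Its x axis is level and points to the carousel's axis (at +100 mm on x); the open side looks along -x, roughly at the robot.
- guard: Fixed foot of the carousel with its wire guard; origin on the carousel's axis at table height, axes as guard_front. A U-shaped roof of 6 mm rods about 35 mm apart on four thin posts (top 96 mm above the table) covers the other three bays, out to 155 mm back and sideways and 65 mm forward of the axis; the front bay and the middle (70 mm about the axis) are open above.
- deck_bar (a point): Centre of the grip bar on the carousel axis, 118 mm above the table: black bar 60 mm long (its x) x 18 mm thick (y) x 36 mm high; pinch it across its thickness from above and twist. It turns with the deck, either way, no stops for many turns, and stays where left (friction 0.15 N m). The four bays lie 100 mm out along its +x, +y, -x and -y. Lifting out works up to 5 degrees off.
- deep_a_mid (a point): Deep closed cardboard carton 120 mm (its x) x 50 mm (y) x 52 mm high (z), 0.3 kg, point at its centre. It stands flat in a carousel bay on the deck, its length across the radius, between ledges 8 mm high with 3 to 4 mm of play. Any deep or flat carton may be in any bay; a bay may be empty.
- deep_b_mid (a point): The second deep carton, same as deep_a.
- flat_a_mid (a point): Flat closed cardboard carton 120 mm (its x) x 50 mm (y) x 36 mm high (z), 0.2 kg, point at its centre, in a carousel bay like the others. May be absent (None all through the run).
- flat_b_mid (a point): Second flat carton, same as flat_a. May be absent; at least one flat carton is there.
- board_top (a point): Centre of the top face of the fixed wooden board, 220 mm (its x) x 180 mm (y), top 15 mm above the table. Deep cartons lie along its x, one either side of the centre line (centres about 42 mm to +y and -y); flat ones lie along its y on top of both (centres about 42 mm to +x and -x; a single one at either place or in the middle).
- marker_eye (a point): Steel batch marker, 93 mm high, 0.2 kg, on a round foot 56 mm across and 10 mm high: an upright plate 6 mm thick (its x), 44 mm wide (y), with a window 26 x 26 mm under its 10 mm top bar. The point is the window's centre, 70 mm above the underside. It can be gripped from above across the 44 mm width at window height.
- peg_mid (a point): Middle of the hook stand's peg, 141 mm above the table. The peg, a 10 mm round bar, points along this frame's -x (roughly at the robot) and rises outwards by 19.5 degrees: from the post, 30 mm behind this point, to its free tip 30 mm in front (152 mm high). The post is 30 mm wide and 160 mm high; the fixed foot 100 mm square, 12 mm high.
- jar_a: Empty glass jar 58 mm across, 70 mm high, on the dark oven tray; leave alone.
- jar_b: Another such jar on the oven tray; leave alone.
- jar_c: Such a jar on the worktop; leave alone.
- lid_a: Brass-coloured jar lid 66 mm across, 12 mm high; leave alone.
- lid_b: Another jar lid; leave alone.
- bowl: White bowl 120 mm across, 45 mm high; leave alone.
- spoon: Wooden-handled spoon, 240 mm; leave alone.
- marker: Underside centre of the batch marker (axes as marker_eye).
- hook: The hook stand, centre of its underside.
- deep_a: Underside centre of the carton deep_a, axes as deep_a_mid.
- deep_b: Underside centre of the carton deep_b, axes as deep_b_mid.
- flat_a: Underside centre of the carton flat_a, axes as flat_a_mid.
- flat_b: Underside centre of the carton flat_b, axes as flat_b_mid.
There are look-alikes about, which are no part of the job. Leave any yellow look-alike of the marker alone.

How it is judged (in metres and radians):
On the way, in this order (a step that is already met when the one before it is completed fails the run):
1. the two deep cartons lie side by side along the board, released (y of deep_a_mid in the frame of board_top between -0.06 and 0.06 m and x of deep_a_mid in the frame of board_top between -0.018 and 0.018 m and z of deep_a_mid in the frame of board_top between 0.019 and 0.033 m and angle between the x axis of each of deep_a_mid, deep_b_mid and the x axis of board_top, either way round below 0.17 rad and angle between each of deep_a_mid, deep_b_mid's own z axis and vertical below 0.15 rad and y of deep_b_mid in the frame of board_top between -0.06 and 0.06 m and x of deep_b_mid in the frame of board_top between -0.018 and 0.018 m and z of deep_b_mid in the frame of board_top between 0.019 and 0.033 m and horizontal distance between deep_a_mid and deep_b_mid above 0.06 m and contact force between the fingers and deep_a below 0.1 N and contact force between the fingers and deep_b below 0.1 N), for 0.2 s.
2. every flat carton present lies crosswise on top of them, released (all of step 1 and x of flat_a_mid in the frame of board_top between -0.06 and 0.06 m and y of flat_a_mid in the frame of board_top between -0.018 and 0.018 m and z of flat_a_mid in the frame of board_top between 0.063 and 0.077 m and angle between the x axis of each of flat_a_mid, flat_b_mid and the y axis of board_top, either way round below 0.17 rad and angle between each of flat_a_mid, flat_b_mid's own z axis and vertical below 0.15 rad and x of flat_b_mid in the frame of board_top between -0.06 and 0.06 m and y of flat_b_mid in the frame of board_top between -0.018 and 0.018 m and z of flat_b_mid in the frame of board_top between 0.063 and 0.077 m and horizontal distance between flat_a_mid and flat_b_mid above 0.06 m and contact force between the fingers and flat_a below 0.1 N and contact force between the fingers and flat_b below 0.1 N), for 0.2 s.
3. the marker hangs on the peg by its window, released (x of marker_eye in the frame of peg_mid between -0.035 and 0.032 m and y of marker_eye in the frame of peg_mid between -0.012 and 0.012 m and z of marker_eye in the frame of peg_mid between -0.03 and 0.02 m and angle between marker_eye's own z axis and vertical below 0.3 rad and contact force between marker and hook above 0.2 N and contact force between marker and the fingers below 0.1 N), for 0.2 s.
At the end, for the whole second after the job is handed in: Deep cartons upright along the board, flat ones level across them, within 10 degrees, centred within 18 mm lengthwise and 60 mm sideways, neighbours' centres 60 mm or more apart; marker hanging by its window on the peg within 17 degrees of upright; all released and still (all of step 2 and all of step 3 and linear speed of each of deep_a, deep_b, flat_a, flat_b below 0.03 m/s and linear speed of marker below 0.06 m/s); the robot touches nothing.
It fails at once if a jar, jar lid, the bowl or the spoon is moved more than 3 cm (distance of any of jar_a, jar_b, jar_c, lid_a, lid_b, bowl, spoon from where it was at the start of the episode above 0.03 m).
Of flat_a, flat_b only 1 to 2 are there at a start; the rules pass over those that are not, and their reading is None.
At some moment in a run one of marker may be knocked a few centimetres aside while the robot is not near it.
Once in a run the grip may slacken for a moment while it holds something.
It also fails if it takes over 210 s, if anything falls off the work surface, if the arm or the gripper's body presses on something with over 40 N, if the wrist force passes 120 N, or if a joint passes its speed limit or range.

ROBOT

A 6-joint arm with a two-finger parallel gripper is mounted at the origin on the work surface. World frame = base frame: x ahead of the robot, y to its left, z up, the work surface at z = 0. Lengths are in m, angles in degrees, forces in N, time in s.
With the tool pointing down it reaches from about 0.4 to 0.825 m from the base axis. Payload 7 kg.
Tool frame: the origin (TCP) lies at the very end of the fingers, on their centre line; the grasp point (between the pads) lies 19 mm behind it (ctrl.grip_point_offset is the distance from the TCP to the grasp point, in m); x points along the fingers, z is the direction in which the jaws open and shut, and the axes are right-handed (so a half turn about x gives the same grasp; the last joint's range is limited). The gripper opens to 88 mm and grips with 3 to 60 N. Pads are 19 mm wide; open, the fingers measure 130 mm over their backs; the gripper's body (78 mm by 193 mm) begins 47 mm behind the grasp point.
Start: joints at [86.637, 20.546, 0.682, 0, -70.136, -16.507], TCP at [0.229, 0.635, 0.227] pointing down, gripper open.
Joint ranges: [-176.03, 176.03], [-82.01, 121.73], [-58.28, 71.71], [-173.87, 95.51], [-174.79, -0.11], [-173.66, 173.66]. Speed limits (degrees/s): [136.94, 136.94, 172.46, 180, 180, 180].

INTERFACE

Orientations are given as [roll, pitch, yaw] about the fixed x, y, z axes, in that order (R = Rz(yaw) Ry(pitch) Rx(roll)).
In Python, from plant import get_obs, snapshot, calibration, close_job, ctrl gives the robot as it stands.
- The arm moves only by the tool move_arm, never from a script. Its argument "commands" is a list that holds one entry, the list of rows, each a list of 4 numbers: the shift along the tool's x, y, z in cm, then the turn about the tool's x in rad. In form: [[[dx, dy, dz, spin], ...]]. A call has 1 to 8 rows; each row shifts and turns the commanded pose from where the row before left it, along the tool's axes as they then stand; what a row does not reach is not made up. A row lasts 1/10 s, in which the tool goes at most 50 mm and 8.59 degrees, less where a joint would pass 70% of its speed; a pose out of reach is approached as far as the arm can. A call with a gripper value outside its range is refused whole. "jaw" is the finger opening in cm, from 0 to 8.76, set as the call begins (left out, the last holds). The fingers move at their own pace and stop on an object; the grip force is fixed at half the most. Time passes only in rows, so rows that do not move let the fingers close. It gives the time, the measured TCP pose, the force and the opening at its end, in the units of the state.
- get_obs(): the state, without advancing time (a new reading comes with each control period).
- snapshot(name): name is "scene" or "top" or "wrist"; returns (picture, depth): 384x512x3 uint8, red, green, blue; 384x512 float32, m along the optical axis (not along the pixel's ray), 0 where there is no reading.
- calibration(name): a dict with "mtx" (3x3 intrinsics, pixels), "T" (4x4, takes a point from camera to world coordinates); the wrist camera has in their place "tool_from_camera" (4x4, takes a point from camera to tool coordinates, whose origin is the TCP and whose axes are the tool frame's). Camera axes: x right, y up, looking along -z (the intrinsics and any distortion apply to the point x, -y, -z); pixel columns grow to the right and rows downward; lengths in m; the calibration is good to about 2 mm. A picture is of the moment at which its call begins: read the wrist's pose just before it. calibration takes no time and is no camera call.
- close_job(): hands the job in, once; it reports no verdict.
The state is a dict: "clock": time; "joint_pos": joint angles; "qvel": joint speeds; "tau": joint torques, N m; "tool_pos": TCP position; "orientation": TCP orientation; "force": force on the tool from outside, world axes, zero at the start; "moment": the same for the moment, N m; "opening": finger opening in m.
Only numpy, scipy, OpenCV 4.12 (cv2) and the standard library are available. Lean on these libraries where they do the work, as an engineer would, in place of code of your own. Each camera call takes 0.05 s, during which the arm holds its last target. There are 200 camera calls.

## Working session

There is one attempt and no reset: what is moved stays moved. The work goes in short steps, Python scripts to look and compute and a tool call to move; the robot and the scene stay as the last step left them, time stands still between calls to the robot, and variables do not carry over. Pictures are saved under pics/ and viewed, about 12 in all and at most 16, crops included, and the job is handed in when it is done.

Besides the shell and the picture viewer there is one more tool, called after ">>>" in YAML: its name, and indented under it one key for each argument. move_arm: Moves the arm, as the interface text tells. Its arguments: {"type":"object","properties":{"commands":{"type":"array"},"jaw":{"type":"number"}},"required":["commands"]}

```bash
ls; mkdir -p pics
cat > h.py <<'E'
import numpy as np,cv2
from plant import get_obs,snapshot,calibration,close_job,ctrl
from scipy.spatial.transform import Rotation as Ro
def Ttool(o=None):
    o=o or get_obs();T=np.eye(4);T[:3,:3]=Ro.from_euler('xyz',o['orientation'],degrees=True).as_matrix();T[:3,3]=o['tool_pos'];return T
def snap(n):
    o=get_obs();c=calibration(n);p,d=snapshot(n)
    T=c['T'] if 'T' in c else Ttool(o)@c['tool_from_camera']
    return p,d,np.array(c['mtx']),np.array(T)
def cloud(d,K,T):
    v,u=np.mgrid[:d.shape[0],:d.shape[1]]
    P=np.stack([(u-K[0,2])/K[0,0]*d,-(v-K[1,2])/K[1,1]*d,-d],-1)
    return P@T[:3,:3].T+T[:3,3]
def ray(u,v,z,K,T):
    r=T[:3,:3]@np.array([(u-K[0,2])/K[0,0],-(v-K[1,2])/K[1,1],-1]);return T[:3,3]+r*(z-T[2,3])/r[2]
def save(n,p):cv2.imwrite('pics/'+n+'.png',p[...,::-1])
E
python3 - <<'E'
from h import *
print(get_obs())
for n in['top','scene']:
    p,d,K,T=snap(n);save(n,p);np.savez(n,p=p,d=d,K=K,T=T);print(n,K,T.round(3), {k:v for k,v in calibration(n).items() if k not in('mtx','T')})
print(calibration('wrist'))
a=np.vstack([cv2.imread('pics/top.png')]);
E
```

```text
pics
{'clock': 0.0, 'joint_pos': array([ 8.66363649e+01,  2.05915495e+01,  6.33815558e-01, -2.07614597e-02,
       -7.01337652e+01, -1.65060546e+01]), 'qvel': array([-0.15174069, -0.02029978,  0.01253245,  0.00570125,  0.00818491,
       -0.08420399]), 'tau': array([ 4.28449739e-04, -5.82712626e+01,  2.93059981e+01,  6.99729100e+00,
        7.09085565e-03, -1.57884360e-04]), 'tool_pos': array([0.22928558, 0.63435579, 0.22561968]), 'orientation': array([   4.46675142,   89.90644172, -105.41000913]), 'force': array([ 0.57035067, -0.50138523, -0.15087375]), 'moment': array([-0.03973426, -0.02966918, -0.03812269]), 'opening': 0.08779476425679064}
top [[435.76013127   0.         260.18776776]
 [  0.         435.76013127 188.71226302]
 [  0.           0.           1.        ]] [[-6.000e-03  9.810e-01 -1.950e-01  2.510e-01]
 [-1.000e+00 -6.000e-03 -1.000e-03 -4.000e-02]
 [-2.000e-03  1.950e-01  9.810e-01  1.446e+00]
 [ 0.000e+00  0.000e+00  0.000e+00  1.000e+00]] {}
scene [[426.025633     0.         252.21968128]
 [  0.         426.025633   189.49393156]
 [  0.           0.           1.        ]] [[-0.595 -0.624  0.507  1.156]
 [ 0.804 -0.47   0.364  0.423]
 [ 0.011  0.624  0.781  1.101]
 [ 0.     0.     0.     1.   ]] {}
{'mtx': array([[319.2355723 ,   0.        , 252.12972478],
       [  0.        , 319.2355723 , 188.34543744],
       [  0.        ,   0.        ,   1.        ]]), 'tool_from_camera': array([[ 3.47387257e-04,  2.89693400e-01, -9.57119435e-01,
        -1.57750779e-01],
       [-1.42478326e-04,  9.57119498e-01,  2.89693367e-01,
         7.75876087e-02],
       [ 9.99999930e-01,  3.57329908e-05,  3.73766148e-04,
        -6.27732931e-05],
       [ 0.00000000e+00,  0.00000000e+00,  0.00000000e+00,
         1.00000000e+00]])}
```

View pics/top.png

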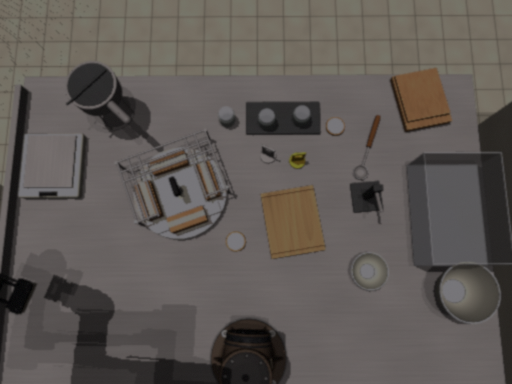

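View pics/scene.png

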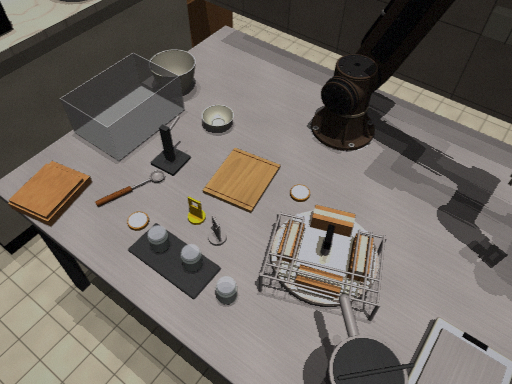

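The top view shows the carousel at (178,190), with four cartons: (147,200), (169,162), (210,178) and (187,219), the last at the open front. The board is at (293,221) and the spare boards at (420,98) are look-alikes. The steel marker is at (268,155), the yellow one at (298,160) and the hook at (366,195). Next I measure and take a close crop.

Run:
```python
from h import *
z=np.load('top.npz');p,d,K,T=z['p'],z['d'],z['K'],z['T'];C=cloud(d,K,T)
a=cv2.resize(p[125:250,105:245],None,fx=4,fy=4,interpolation=cv2.INTER_CUBIC)
b=cv2.resize(p[130:220,240:395],None,fx=3.5,fy=3.5,interpolation=cv2.INTER_CUBIC)[:,:]
out=np.zeros((500,800,3),np.uint8)
out[:500,:560]=a
m=cv2.resize(p[140:175,255:315],(240,140),interpolation=cv2.INTER_CUBIC);h=cv2.resize(p[170:220,340:395],(240,218),interpolation=cv2.INTER_CUBIC)
out[:140,560:]=m;out[150:368,560:]=h
save('crop1',np.clip(out*1.5,0,255).astype(np.uint8))
# board by height+region
R=C[170:265,250:335];m=((abs(R[...,2]-.015)<.006)&(p[170:265,250:335,0].astype(int)-p[170:265,250:335,2]>40)).astype(np.uint8)
cn=max(cv2.findContours(m,0,2)[0],key=cv2.contourArea)
pts=np.array([ray(u+250,v+170,.015,K,T)[:2] for u,v in cn[:,0]])
print('board',cv2.minAreaRect((pts*1000).astype(np.float32)))
# pts > z 
S=C[125:250,105:245]
for lo,hi in[(.07,.09),(.055,.07),(.1,.125),(.125,.14),(.09,.1)]:
    q=S[(S[...,2]>lo)&(S[...,2]<hi)];print(lo,len(q),q.mean(0) if len(q) else 0)
q=S[(S[...,2]>.11)&(S[...,2]<.15)];print(cv2.minAreaRect((q[:,:2]*1000).astype(np.float32)),q[:,2].max())
# hook top
S=C[170:220,340:395];q=S[(S[...,2]>.13)];print('hook',q.round(3))
S=C[140:175,255:315]
q=S[(S[...,2]>.03)];print('mk',len(q));print(q.round(3)[:60])
```

```text
board ((426.3049011230469, -143.98269653320312), (215.29644775390625, 174.79055786132812), 9.269840240478516)
0.07 1194 [0.47029992 0.24247216 0.08150084]
0.055 889 [0.57613312 0.20167943 0.06493873]
0.1 96 [0.56639343 0.23653781 0.10447461]
0.125 109 [0.52406577 0.22585859 0.13513121]
0.09 1226 [0.57999969 0.25344893 0.09515388]
((524.2560424804688, 226.44876098632812), (59.73822784423828, 17.816959381103516), 20.412633895874023) 0.14351444661120083
hook [[ 0.251 -0.04   1.446]
 [ 0.251 -0.04   1.446]
 [ 0.52  -0.389  0.157]
 [ 0.519 -0.392  0.159]
 [ 0.52  -0.395  0.157]
 [ 0.52  -0.399  0.155]
 [ 0.519 -0.4    0.16 ]
 [ 0.519 -0.404  0.159]
 [ 0.519 -0.407  0.158]
 [ 0.251 -0.04   1.446]
 [ 0.517 -0.38   0.156]
 [ 0.516 -0.382  0.162]
 [ 0.517 -0.386  0.158]
 [ 0.516 -0.388  0.161]
 [ 0.515 -0.39   0.165]
 [ 0.516 -0.395  0.159]
 [ 0.516 -0.397  0.161]
 [ 0.516 -0.401  0.158]
 [ 0.515 -0.402  0.164]
 [ 0.516 -0.407  0.158]
 [ 0.251 -0.04   1.446]
 [ 0.515 -0.379  0.148]
 [ 0.513 -0.38   0.158]
 [ 0.514 -0.383  0.157]
 [ 0.512 -0.384  0.164]
 [ 0.513 -0.388  0.161]
 [ 0.513 -0.391 
[... 4236 characters left out ...]
56]
 [ 0.658 -0.053  0.069]
 [ 0.661 -0.056  0.056]
 [ 0.661 -0.059  0.058]
 [ 0.652 -0.069  0.086]
 [ 0.652 -0.072  0.089]
 [ 0.651 -0.075  0.09 ]
 [ 0.651 -0.078  0.091]
 [ 0.651 -0.081  0.091]
 [ 0.651 -0.085  0.092]
 [ 0.663 -0.046  0.04 ]
 [ 0.66  -0.049  0.049]
 [ 0.66  -0.053  0.049]
 [ 0.658 -0.056  0.056]
 [ 0.658 -0.059  0.056]
 [ 0.658 -0.063  0.056]
 [ 0.657 -0.066  0.059]
 [ 0.657 -0.069  0.058]
 [ 0.649 -0.075  0.085]
 [ 0.647 -0.078  0.092]
 [ 0.648 -0.081  0.089]
 [ 0.646 -0.085  0.095]
 [ 0.661 -0.05   0.032]
 [ 0.66  -0.053  0.037]
 [ 0.658 -0.056  0.044]
 [ 0.656 -0.059  0.05 ]
 [ 0.655 -0.063  0.055]
 [ 0.654 -0.066  0.058]
 [ 0.652 -0.069  0.065]
 [ 0.655 -0.073  0.055]]
```

View pics/crop1.png

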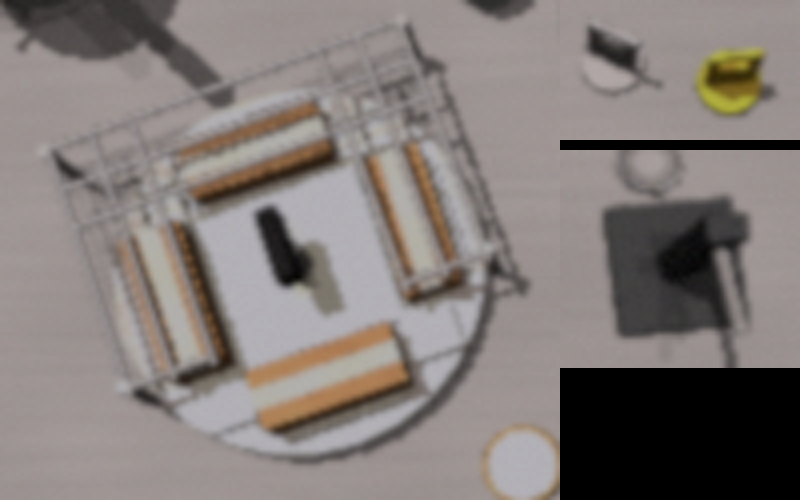

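Candidates for the marker are the steel one at (268,155) and the yellow look-alike at (298,160); the crop confirms steel. All four bays are filled. Next I classify the cartons by height, fit the peg and marker, and write a move planner.

```bash
cat >> h.py <<'E'
def plan(xyz,jaw,o=None):
    """jaw: world angle (deg) of jaw axis. prints spin first, then shift in tool axes after spin (cm)"""
    o=o or get_obs();R=Ttool(o)[:3,:3]
    a=np.degrees(np.arctan2(R[1,2],R[0,2]))
    dw=(jaw-a+90)%180-90      # world yaw change; tool x is down -> spin=-dw
    Rn=R@Ro.from_euler('x',-dw,degrees=True).as_matrix()
    D=np.array(xyz)-o['tool_pos']
    print('now',np.round(o['tool_pos'],4),'jaw %.1f'%a,'j6 %.0f'%o['joint_pos'][5],'spin(rad) %.3f'%np.radians(-dw),'then shift cm',(Rn.T@D*100).round(2))
E
cat > car.py <<'E'
from h import *
A=np.array([.5243,.2264]);
def bays(C,ang):
    r=[]
    for k in range(4):
        t=np.radians(ang+180+90*k);e=np.array([np.cos(t),np.sin(t)]);n=np.array([-e[1],e[0]])
        q=C[...,:2]-A;s=q@e-.1;w=q@n
        m=(abs(s)<.016)&(abs(w)<.05)&(C[...,2]>.02)&(C[...,2]<.089)
        z=C[m][:,2];r.append((k,(A+.1*e).round(3),len(z),np.percentile(z,[10,50,90]).round(4)))
    return r
E
python3 - <<'E'
from car import *
for n in['top','scene']:
    z=np.load(n+'.npz');C=cloud(z['d'],z['K'],z['T']);C[z['d']==0]=9
    print(n,*bays(C,20.4),sep='\n')
    m=(C[...,2]>.13)&(C[...,2]<.2)&(np.hypot(C[...,0]-.48,C[...,1]+.39)<.09);q=C[m]
    po=q[(q[:,2]>.152)&(q[:,0]>.485)];pg=q[(q[:,0]<.49)]
    print('post',cv2.minAreaRect((po[:,:2]*1000).astype(np.float32)))
    v=cv2.fitLine(pg.astype(np.float32),cv2.DIST_HUBER,0,.01,.01).ravel();print('peg',v.round(3),len(pg),pg[:,0].min())
    m=(C[...,2]>.02)&(C[...,2]<.1)&(np.hypot(C[...,0]-.655,C[...,1]+.062)<.035);q=C[m]
    t=q[q[:,2]>.07];v=cv2.fitLine(t[:,:2].astype(np.float32),cv2.DIST_HUBER,0,.01,.01).ravel()
    print('mk',len(q),len(t),v.round(3),np.percentile((t[:,:2]-v[2:])@v[:2],[2,98]))
o=get_obs();print(Ttool(o).round(3))
plan([.43,.191,.25],20.4)
E
```

```text
top
(0, array([0.431, 0.192]), 320, array([0.0784, 0.0821, 0.0859]))
(1, array([0.559, 0.133]), 234, array([0.0624, 0.0661, 0.0701]))
(2, array([0.618, 0.261]), 227, array([0.0628, 0.0662, 0.07  ]))
(3, array([0.489, 0.32 ]), 265, array([0.079 , 0.0824, 0.086 ]))
post ((510.1496276855469, -394.5068054199219), (19.655410766601562, 29.64334487915039), 2.1980209350585938)
peg [ 0.941  0.093 -0.327  0.463 -0.398  0.147] 60 0.43760694166954295
mk 98 39 [ 0.397  0.918  0.656 -0.063] [-0.02396967  0.01821397]
scene
(0, array([0.431, 0.192]), 300, array([0.0784, 0.0808, 0.0836]))
(1, array([0.559, 0.133]), 271, array([0.0624, 0.065 , 0.0674]))
(2, array([0.618, 0.261]), 313, array([0.0626, 0.0653, 0.0679]))
(3, array([0.489, 0.32 ]), 314, array([0.0789, 0.0812, 0.0839]))
post ((510.1752624511719, -393.1322937011719), (21.560932159423828, 33.13771057128906), 3.563026189804077)
peg [ 0.936  0.103 -0.335  0.463 -0.396  0.145] 47 0.43567443755362056
mk 119 50 [ 0.401  0.916  0.661 -0.053] [-0.0335335   0.01011475]
[[-0.     0.94  -0.34   0.229]
 [-0.001 -0.34  -0.94   0.634]
 [-1.     0.     0.001  0.226]
 [ 0.     0.     0.     1.   ]]
now [0.2293 0.6344 0.2257] jaw -109.9 j6 -17 spin(rad) 0.868 then shift cm [-2.37 48.56 -3.35]
```

>>> move_arm:
  commands:
    - [[-0.4,0,0,0.145],[-0.4,0,0,0.145],[-0.4,0,0,0.145],[-0.4,0,0,0.145],[-0.4,0,0,0.145],[-0.4,0,0,0.143]]
  jaw: 8.0

```text
clock: 0.7
tool_pos: [0.2294, 0.6345, 0.2501]
orientation: [53.2, 89.9, -106.8]
force: [0.1, -0.6, -0.3]
opening: 0.08
```

>>> move_arm:
  commands:
    - [[0,4.5,-0.3,0],[0,4.5,-0.3,0],[0,4.5,-0.3,0],[0,4.5,-0.3,0],[0,4.5,-0.3,0],[0,4.5,-0.3,0],[0,4.5,-0.3,0],[0,4.5,-0.3,0]]

```text
clock: 1.5
tool_pos: [0.3776, 0.3038, 0.2505]
orientation: [-18.1, 90.0, -177.7]
force: [0.2, -0.4, -0.4]
opening: 0.08
```

>>> move_arm:
  commands:
    - [[0,4.2,-0.3,0],[0,4.2,-0.3,0],[0,4.2,-0.3,0],[0,0,0,0],[0,0,0,0]]

```text
clock: 2.0
tool_pos: [0.4299, 0.1898, 0.2504]
orientation: [-24.8, 90.0, 175.5]
force: [-0.3, 1.3, 0.1]
opening: 0.0801
```

Run:
```python
from h import *
plan([.4305,.1915,.25],20.4)
p,d,K,T=snap('scene');save('s2',p);C=cloud(d,K,T);C[d==0]=9
w,dw,Kw,Tw=snap('wrist');save('w2',w);np.savez('w2',p=w,d=dw,K=Kw,T=Tw)
o=get_obs();Tt=Ttool(o);L=(C-Tt[:3,3])@Tt[:3,:3]
for x0 in range(-24,3,2):
    m=(L[...,0]>x0/100)&(L[...,0]<x0/100+.02)&(abs(L[...,1])<.14)&(abs(L[...,2])<.14)
    q=L[m]
    if len(q)>5: print(x0,len(q),'y',np.percentile(q[:,1],[1,99]).round(3),'z',np.percentile(q[:,2],[1,99]).round(3))
im=np.hstack([p[60:330,200:450]]);save('s2c',cv2.resize(im,None,fx=2,fy=2))
```

```text
now [0.4299 0.1898 0.2504] jaw -159.7 j6 -28 spin(rad) -0.003 then shift cm [ 0.04 -0.14 -0.11]
-24 298 y [-0.043  0.045] z [-0.047 -0.009]
-22 281 y [-0.043  0.045] z [-0.048 -0.012]
-20 108 y [-0.043  0.045] z [-0.048 -0.006]
-18 463 y [-0.038  0.039] z [-0.052 -0.006]
-16 159 y [-0.038  0.036] z [-0.053 -0.013]
-14 126 y [-0.022  0.024] z [-0.053 -0.011]
-12 610 y [-0.037  0.037] z [-0.098 -0.022]
-10 197 y [-0.038  0.038] z [-0.097  0.021]
-8 145 y [-0.037  0.038] z [-0.091  0.026]
-4 18 y [-0.011  0.01 ] z [-0.061 -0.055]
-2 38 y [-0.01   0.011] z [-0.058 -0.053]
```

View pics/s2c.png

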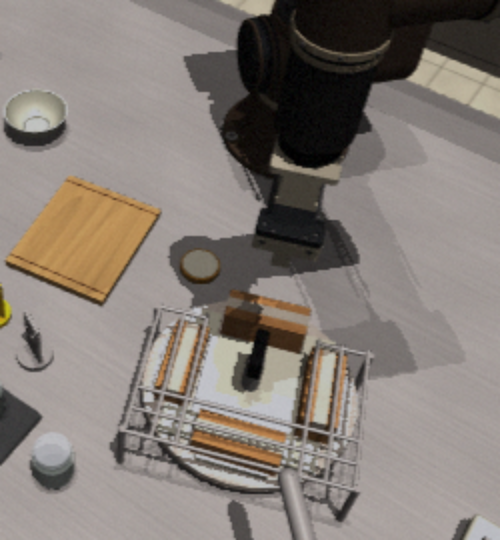

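View pics/w2.png

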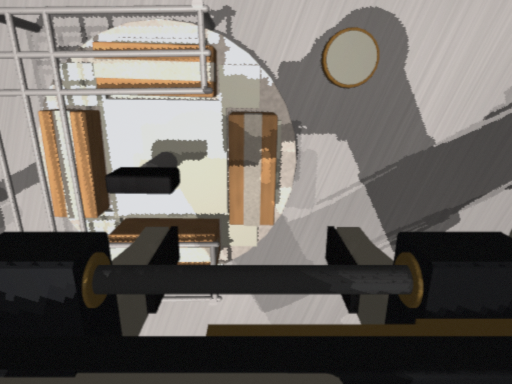

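The scene crop shows the open gripper, whose body is 193 mm along the jaw axis. The wrist view shows the front carton at (252,168) and the bar at (143,180). The body's inner end could hit the bar when I reach low for a flat carton, so I measure its lower profile.

Run:
```python
from h import *
for n in['scene','top']:
    p,d,K,T=snap(n);C=cloud(d,K,T);C[d==0]=9
    Tt=Ttool();L=(C-Tt[:3,3])@Tt[:3,:3]
    print(n)
    for x0 in np.arange(-.13,-.01,.005):
        m=(L[...,0]>x0)&(L[...,0]<x0+.005)&(abs(L[...,1])<.12)&(abs(L[...,2])<.14);q=L[m]
        if len(q)>3: print(round(x0,3),len(q),'y',np.percentile(q[:,1],[2,98]).round(3),'z',np.percentile(q[:,2],[2,98]).round(3))
```

```text
scene
-0.13 29 y [-0.022  0.021] z [-0.053 -0.043]
-0.125 31 y [-0.022  0.023] z [-0.052 -0.019]
-0.12 46 y [-0.025  0.023] z [-0.052 -0.023]
-0.115 57 y [-0.028  0.033] z [-0.096 -0.048]
-0.11 441 y [-0.037  0.036] z [-0.098 -0.049]
-0.105 62 y [-0.039  0.035] z [-0.099 -0.073]
-0.1 34 y [-0.039  0.038] z [-0.098 -0.092]
-0.095 50 y [-0.038  0.036] z [-0.096 -0.048]
-0.09 33 y [-0.037  0.037] z [-0.095 -0.01 ]
-0.085 80 y [-0.034  0.031] z [-0.09   0.021]
-0.08 58 y [-0.038  0.035] z [-0.091  0.015]
-0.075 46 y [-0.037  0.037] z [-0.091 -0.086]
-0.07 38 y [-0.038  0.034] z [-0.09  -0.085]
-0.03 8 y [-0.01   0.007] z [-0.06  -0.057]
-0.025 6 y [-0.01   0.009] z [-0.057 -0.055]
-0.02 12 y [-0.011  0.01 ] z [-0.057 -0.049]
-0.015 12 y [-0.012  0.007] z [-0.057 -0.054]
top
-0.115 120 y [-0.036  0.038] z [-0.09   0.096]
-0.11 419 y [-0.036  0.038] z [-0.094  0.096]
-0.105 45 y [-0.035  0.039] z [-0.084  0.096]
-0.1 13 y [-0.038  0.038] z [-0.069  0.096]
-0.095 97 y [-0.037  0.039] z [-0.074  0.084]
-0.09 139 y [-0.038  0.038] z [-0.068  0.065]
-0.085 52 y [-0.032  0.038] z [-0.063  0.074]
-0.08 13 y [0.024 0.039] z [-0.084  0.079]
-0.075 5 y [0.035 0.039] z [-0.08  0.08]
```

>>> move_arm:
  commands:
    - [[0,0,0,0],[0,0,0,0],[0,0,0,0],[0,0,0,0],[0,0,0,0],[0,0,0,0]]
  jaw: 6.2

```text
clock: 2.8
tool_pos: [0.4297, 0.1908, 0.2506]
orientation: [-54.8, 90.0, 145.6]
force: [-0.2, 0.3, -0.4]
opening: 0.0621
```

Run:
```python
from h import *
for n in['scene','top']:
    p,d,K,T=snap(n);C=cloud(d,K,T);C[d==0]=9
    Tt=Ttool();L=(C-Tt[:3,3])@Tt[:3,:3]
    print(n)
    for x0 in np.arange(-.13,-.01,.005):
        m=(L[...,0]>x0)&(L[...,0]<x0+.005)&(abs(L[...,1])<.12)&(abs(L[...,2])<.14);q=L[m]
        if len(q)>3: print(round(x0,3),len(q),'z',np.percentile(q[:,2],[2,98]).round(3))
z=np.load('w2.npz');C=cloud(z['d'],z['K'],z['T'])
# front carton from wrist: points z .07-.09 near
A=np.array([.4305,.1915]);m=(z['d']>0)&(abs(C[...,2]-.082)<.008)&(np.hypot(C[...,0]-A[0],C[...,1]-A[1])<.075);print('carton',cv2.minAreaRect((C[m][:,:2]*1000).astype(np.float32)),C[m][:,2].mean())
m=(z['d']>0)&(abs(C[...,2]-.136)<.008)&(np.hypot(C[...,0]-.524,C[...,1]-.226)<.05);print('bar',cv2.minAreaRect((C[m][:,:2]*1000).astype(np.float32)),C[m][:,2].mean())
plan([.4305,.1915,.065],20.4)
```

```text
scene
-0.13 27 z [-0.053 -0.04 ]
-0.125 35 z [-0.053 -0.019]
-0.12 36 z [-0.052 -0.032]
-0.115 51 z [-0.096 -0.019]
-0.11 446 z [-0.097 -0.048]
-0.105 71 z [-0.098 -0.051]
-0.1 27 z [-0.098 -0.093]
-0.095 58 z [-0.096 -0.038]
-0.09 56 z [-0.095 -0.035]
-0.085 78 z [-0.091  0.024]
-0.08 49 z [-0.091  0.005]
-0.075 54 z [-0.09   0.035]
-0.07 33 z [-0.09  -0.042]
-0.065 6 z [-0.087 -0.085]
-0.015 14 z [-0.048 -0.045]
top
-0.115 142 z [-0.092  0.096]
-0.11 393 z [-0.093  0.095]
-0.105 45 z [-0.088  0.096]
-0.1 14 z [-0.084  0.096]
-0.095 109 z [-0.056  0.063]
-0.09 192 z [-0.06   0.063]
-0.085 48 z [-0.073  0.064]
-0.08 16 z [-0.079  0.077]
-0.075 5 z [-0.077  0.036]
carton ((427.5653076171875, 193.84780883789062), (50.011009216308594, 120.50647735595703), 19.407550811767578) 0.08174398732315644
bar ((523.2584228515625, 226.3759765625), (59.57627487182617, 17.720115661621094), 19.677106857299805) 0.13498123256137481
now [0.4298 0.1907 0.2506] jaw -159.6 j6 -28 spin(rad) -0.000 then shift cm [18.56 -0.04 -0.09]
```

The lower body section is fixed: about ±90 mm wide up to 24 mm above its base, wider above that. With the bar radial, the TCP must stay at or above 0.072. That suits the deep cartons, whose tops are at 0.082, so I grip the front deep one there.

>>> move_arm:
  commands:
    - [[4,-0.34,0.12,0],[4,0,0,0],[4,0,0,0],[3,0,0,0],[1.5,0,0,0],[0,0,0,0]]
  jaw: 7.0

```text
clock: 3.5
tool_pos: [0.4263, 0.1923, 0.0835]
orientation: [24.7, 89.7, -134.9]
force: [0.1, -1.1, -0.4]
opening: 0.0698
```

>>> move_arm:
  commands:
    - [[0.6,0,0,0],[0.6,0,0,0],[0,0,0,0]]

```text
clock: 3.8
tool_pos: [0.4275, 0.1936, 0.0736]
orientation: [-138.5, 90.0, 61.9]
force: [0.5, -0.4, -0.1]
opening: 0.0701
```

Now I close and lift with a check.

>>> move_arm:
  commands:
    - [[0,0,0,0],[0,0,0,0],[0,0,0,0],[0,0,0,0],[0,0,0,0],[0,0,0,0]]
  jaw: 3.5

```text
clock: 4.4
tool_pos: [0.4278, 0.1939, 0.074]
orientation: [-164.5, 89.9, 35.9]
force: [-0.1, 0.0, 4.7]
opening: 0.0498
```

>>> move_arm:
  commands:
    - [[-0.5,0,0,0],[-1,0,0,0],[-2,0,0,0],[-2,0,0,0],[-2,0,0,0],[-2,0,0,0],[-2,0,0,0],[0,0,0,0]]

```text
clock: 5.2
tool_pos: [0.4283, 0.1942, 0.1914]
orientation: [-158.9, 89.8, 41.5]
force: [0.5, -0.1, -3.8]
opening: 0.0497
```

Run:
```python
from h import *
B=np.array([.4263,-.144]);t=np.radians(9.3);by=np.array([-np.sin(t),np.cos(t)])
for s in(1,-1): print(s,B+s*.042*by)
q=B+.042*by; plan([*q,.19],99.3)
p,d,K,T=snap('wrist');save('w3',p)
C=cloud(d,K,T);L=(C-Ttool()[:3,3])@Ttool()[:3,:3];m=(d>0)&(abs(L[...,2])<.024)&(abs(L[...,1])<.062)&(abs(L[...,0])<.05)
q=L[m];print(len(q),q.min(0),q.max(0));print(np.linalg.lstsq(np.c_[q[:,1:],np.ones(len(q))],q[:,0],rcond=None)[0])
```

```text
1 [ 0.41951264 -0.10255206]
-1 [ 0.43308736 -0.18544794]
now [0.4283 0.1942 0.1914] jaw -159.6 j6 -28 spin(rad) -1.377 then shift cm [ 0.05 -5.66 29.14]
16205 [-0.01192104 -0.04876079 -0.02399981] [0.04159167 0.06040936 0.02399932]
[ 0.04709393  0.00154231 -0.00921983]
```

View pics/w3.png

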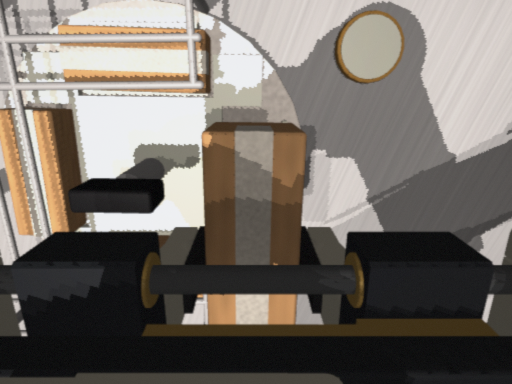

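The carton is held at its middle and level; its top strip runs from (203,130) to (303,320). Now I carry it to the board's +y side.

>>> move_arm:
  commands:
    - [[0,0,0,-0.138],[0,0,0,-0.138],[0,0,0,-0.138],[0,0,0,-0.138],[0,0,0,-0.138],[0,0,0,-0.138],[0,0,0,-0.138],[0,0,0,-0.138]]

```text
clock: 6.05
tool_pos: [0.4265, 0.1928, 0.1872]
orientation: [-48.6, 89.8, -144.7]
force: [0.5, 0.0, -2.7]
opening: 0.0497
```

>>> move_arm:
  commands:
    - [[0,0,0,-0.138],[0,0,0,-0.135],[0,-0.8,4,0],[0,-0.8,4,0],[0,-0.8,4,0],[0,-0.8,4,0],[0,-0.8,4,0],[0,-0.8,4,0]]

```text
clock: 6.85
tool_pos: [0.4174, -0.0527, 0.1876]
orientation: [-97.9, 89.9, -178.6]
force: [1.4, -0.3, -3.0]
opening: 0.0496
```

>>> move_arm:
  commands:
    - [[0,-0.4,2.6,0],[0,-0.4,2.5,0],[0,0,0,0],[0,0,0,0]]

```text
clock: 7.25
tool_pos: [0.4181, -0.1032, 0.1875]
orientation: [-100.5, 89.9, 178.7]
force: [-0.3, 0.2, -2.7]
opening: 0.0493
```

Run:
```python
from h import *
B=np.array([.4263,-.144]);t=np.radians(9.3);by=np.array([-np.sin(t),np.cos(t)])
plan([*(B+.042*by),.0595],99.3)
p,d,K,T=snap('wrist')
m=cv2.inRange(cv2.cvtColor(p,cv2.COLOR_RGB2HSV),(8,60,60),(25,255,255))>0
C=cloud(d,K,T);g=(d>0)&m&(abs(C[...,2]-.015)<.006);print(g.sum(),cv2.minAreaRect((C[g][:,:2]*1000).astype(np.float32)))
```

```text
now [ 0.4181 -0.1032  0.1875] jaw -80.8 j6 87 spin(rad) -0.002 then shift cm [12.8   0.18 -0.04]
20708 ((423.29510498046875, -76.18019104003906), (204.14077758789062, 317.6995849609375), 9.149650573730469)
```

>>> move_arm:
  commands:
    - [[4,0.18,0,0],[4,0,0,0],[3,0,0,0],[1,0,0,0],[0,0,0,0],[0,0,0,0]]

```text
clock: 7.9
tool_pos: [0.422, -0.1019, 0.0696]
orientation: [75.4, 89.9, -5.2]
force: [-0.2, -0.6, -2.8]
opening: 0.0494
```

>>> move_arm:
  commands:
    - [[0.4,0,0,0],[0.4,0,0,0],[0,0,0,0],[0,0,0,0]]

```text
clock: 8.3
tool_pos: [0.421, -0.1024, 0.0608]
orientation: [90.5, 90.0, 9.8]
force: [0.1, 0.4, -2.3]
opening: 0.0495
```

>>> move_arm:
  commands:
    - [[0.15,0,0,0],[0.1,0,0,0],[0,0,0,0]]

```text
clock: 8.6
tool_pos: [0.4212, -0.1024, 0.059]
orientation: [67.5, 90.0, -13.2]
force: [-4.3, 2.0, 10.9]
opening: 0.0496
```

>>> move_arm:
  commands:
    - [[0,0,0,0],[0,0,0,0],[0,0,0,0],[0,0,0,0]]
  jaw: 6.5

```text
clock: 9.0
tool_pos: [0.4211, -0.1024, 0.0581]
orientation: [54.0, 90.0, -26.7]
force: [-0.1, -0.6, 0.3]
opening: 0.0647
```

>>> move_arm:
  commands:
    - [[-2,0,0,0],[-4,0,0,0],[-4,0,0,0],[-3,0,0,0],[0,0,0,0],[0,0,0,0]]

```text
clock: 9.6
tool_pos: [0.4211, -0.1023, 0.1885]
orientation: [100.4, 89.9, 19.7]
force: [-0.2, 0.5, -0.6]
opening: 0.0651
```

```bash
cat > board.py <<'E'
from h import *
B=np.array([.4263,-.144]);t=np.radians(9.3);bx=np.array([np.cos(t),np.sin(t)]);by=np.array([-bx[1],bx[0]])
def boxes(n,zt,tol=.006):
    p,d,K,T=snap(n);C=cloud(d,K,T);q=C[...,:2]-B;x=q@bx;y=q@by
    m=((d>0)&(abs(C[...,2]-zt)<tol)&(abs(x)<.13)&(abs(y)<.13)).astype(np.uint8)
    m=cv2.morphologyEx(m,cv2.MORPH_OPEN,np.ones((3,3)))
    k,l,st,_=cv2.connectedComponentsWithStats(m)
    for i in range(1,k):
        if st[i,4]<150: continue
        r=cv2.minAreaRect((np.c_[x[l==i],y[l==i]]*1000).astype(np.float32));print(n,'c',np.round(r[0],1),'size',np.round(r[1],1),'ang %.1f'%r[2],'z %.4f'%np.median(C[l==i][:,2]))
    return p
E
python3 - <<'E'
from board import *
for n in('scene','top','wrist'): boxes(n,.067)
A=np.array([.5238,.2264]);print('bar jaw'); plan([.5238,.2264,.20],110)
plan([.5238,.2264,.20],20)
E
```

```text
scene c [ 2.8 44.5] size [ 51.8 126.1] ang 88.9 z 0.0653
top c [-34.2  42.7] size [49.6 46.5] ang 87.2 z 0.0668
wrist c [ 1.5 42.1] size [ 50.  120.8] ang 89.4 z 0.0668
bar jaw
now [ 0.4202 -0.1025  0.1869] jaw -80.7 j6 87 spin(rad) -0.187 then shift cm [ -1.34  20.98 -27.36]
now [ 0.4202 -0.1025  0.1869] jaw -80.7 j6 87 spin(rad) 1.384 then shift cm [ -1.34 -27.36 -20.98]
```

The deep carton sits at (1.5, 42.1) mm on the board frame. Next I turn the deck +90° to bring the second deep carton to the front.

>>> move_arm:
  commands:
    - [[-0.7,0,0,-0.094],[-0.6,0,0,-0.093],[0,3.0,-3.91,0],[0,3.0,-3.91,0],[0,3.0,-3.91,0],[0,3.0,-3.91,0],[0,3.0,-3.91,0],[0,3.0,-3.91,0]]

```text
clock: 10.55
tool_pos: [0.5096, 0.1814, 0.1997]
orientation: [-69.9, 89.9, -139.9]
force: [2.0, -0.5, -1.3]
opening: 0.0648
```

>>> move_arm:
  commands:
    - [[0,3.0,-3.9,0],[0,0,0,0],[0,0,0,0]]

```text
clock: 10.85
tool_pos: [0.5241, 0.2272, 0.1988]
orientation: [-69.9, 89.8, -139.8]
force: [0.7, -0.4, -0.2]
opening: 0.0649
```

Run:
```python
from h import *
plan([.5236,.2264,.106],110)
p,d,K,T=snap('wrist');C=cloud(d,K,T);m=(d>0)&(abs(C[...,2]-.136)<.008)&(np.hypot(C[...,0]-.524,C[...,1]-.226)<.05);print('bar',cv2.minAreaRect((C[m][:,:2]*1000).astype(np.float32)),C[m][:,2].mean())
```

```text
now [0.5241 0.2272 0.1988] jaw -69.9 j6 67 spin(rad) 0.002 then shift cm [ 9.29 -0.04  0.05]
bar ((524.6956176757812, 226.748291015625), (59.69096755981445, 17.559968948364258), 19.649688720703125) 0.13525603539531456
```

>>> move_arm:
  commands:
    - [[4,0,0,0],[4,0,0,0],[1.2,0,0,0],[0,0,0,0],[0,0,0,0]]

```text
clock: 11.4
tool_pos: [0.5255, 0.2265, 0.1106]
orientation: [87.3, 89.9, 17.3]
force: [-0.3, 0.5, 0.3]
opening: 0.065
```

>>> move_arm:
  commands:
    - [[0,0,0,0],[0,0,0,0],[0,0,0,0],[0,0,0,0],[0,0,0,0],[0,0,0,0],[0,0,0,0]]
  jaw: 0.8

```text
clock: 12.1
tool_pos: [0.5246, 0.2265, 0.1091]
orientation: [-55.9, 90.0, -125.9]
force: [0.1, -0.2, 0.6]
opening: 0.0181
```

>>> move_arm:
  commands:
    - [[0,0,0,-0.07],[0,0,0,-0.14],[0,0,0,-0.14],[0,0,0,-0.14],[0,0,0,-0.14],[0,0,0,-0.14],[0,0,0,-0.14],[0,0,0,-0.14]]

```text
clock: 12.9
tool_pos: [0.5248, 0.2264, 0.1091]
orientation: [-37.7, 90.0, -47.2]
force: [2.5, -1.4, 0.4]
opening: 0.0179
```

>>> move_arm:
  commands:
    - [[0,0,0,-0.14],[0,0,0,-0.14],[0,0,0,-0.12],[0,0,0,-0.07],[0,0,0,-0.05],[0,0,0,0],[0,0,0,0],[0,0,0,0]]

```text
clock: 13.7
tool_pos: [0.5249, 0.2264, 0.1091]
orientation: [-41.0, 90.0, -21.1]
force: [3.5, -1.7, -1.5]
opening: 0.0176
```

>>> move_arm:
  commands:
    - [[0,0,0,0],[0,0,0,0],[0,0,0,0],[-2,0,0,0],[-4,0,0,0],[-3.5,0,0,0],[0,0,0,0]]
  jaw: 6.5

```text
clock: 14.4
tool_pos: [0.527, 0.2281, 0.2095]
orientation: [13.5, 89.5, 33.5]
force: [-0.0, 0.3, -0.9]
opening: 0.0638
```

```bash
cat > deck.py <<'E'
from h import *
def deck(zt):
    plan([.4285,.1945,.2],20)
    for n in('wrist','top','scene'):
        p,d,K,T=snap(n);C=cloud(d,K,T);A=np.array([.4295,.193])
        for nm,z,c,r in(('bar',.136,(.524,.2265),.05),('carton',zt,(.4295,.193),.078)):
            m=((d>0)&(abs(C[...,2]-z)<.008)&(np.hypot(C[...,0]-c[0],C[...,1]-c[1])<r)).astype(np.uint8)
            m=cv2.morphologyEx(m,cv2.MORPH_OPEN,np.ones((3,3)))>0
            if m.sum()>40: 
                r=cv2.minAreaRect((C[m][:,:2]*1000).astype(np.float32));print(n,nm,np.round(r[0],1),np.round(r[1],1),'%.1f'%r[2],C[m][:,2].mean().round(4))
E
python3 -c "
from deck import *
deck(.082)"
```

```text
now [0.527  0.2281 0.2095] jaw 20.0 j6 157 spin(rad) 0.000 then shift cm [  0.86   0.21 -10.41]
wrist bar [524.2 227.4] [17.7 59.8] 19.2 0.1352
wrist carton [432.6 193.2] [ 50.2 120.8] 20.8 0.0815
top carton [432.8 192.8] [ 50.7 120.3] 21.0 0.0818
scene bar [527.1 229.2] [15.1 59.4] 19.4 0.1343
scene carton [451.  148.1] [53.8 19.2] 20.4 0.0811
```

>>> move_arm:
  commands:
    - [[0,-0.07,-3.5,0],[0,0,-3.5,0],[0,0,-3.07,0],[3,0,0,0],[4,0,0,0],[3.6,0,0,0],[2,0,0,0],[0,0,0,0]]
  jaw: 7

```text
clock: 15.35
tool_pos: [0.4279, 0.1893, 0.0745]
orientation: [-156.4, 89.5, -136.5]
force: [-0.5, 0.7, 0.5]
opening: 0.0696
```

>>> move_arm:
  commands:
    - [[0.5,0,0,0],[0.4,0,0,0],[0,0,0,0],[0,0,0,0]]

```text
clock: 15.75
tool_pos: [0.4306, 0.1918, 0.0697]
orientation: [24.8, 89.9, 44.7]
force: [0.6, -0.2, -0.6]
opening: 0.07
```

>>> move_arm:
  commands:
    - [[-0.25,0,0.2,0],[0,0,0,0],[0,0,0,0]]

```text
clock: 16.05
tool_pos: [0.4324, 0.1924, 0.0719]
orientation: [27.0, 90.0, 46.9]
force: [0.2, 1.3, 0.1]
opening: 0.0704
```

>>> move_arm:
  commands:
    - [[0,0,0,0],[0,0,0,0],[0,0,0,0],[0,0,0,0],[0,0,0,0],[0,0,0,0]]
  jaw: 3.5

```text
clock: 16.65
tool_pos: [0.4322, 0.1922, 0.0716]
orientation: [-4.2, 90.0, 15.8]
force: [0.7, 0.3, 0.2]
opening: 0.0499
```

>>> move_arm:
  commands:
    - [[-0.5,0,0,0],[-1,0,0,0],[-2,0,0,0],[-2,0,0,0],[-2,0,0,0],[-2,0,0,0],[-2,0,0,0],[0,0,0,0]]

```text
clock: 17.45
tool_pos: [0.4333, 0.1931, 0.1898]
orientation: [20.2, 89.7, 40.2]
force: [1.2, 0.2, -1.9]
opening: 0.0497
```

Run:
```python
from board import *
plan([*(B-.042*by),.19],99.3); print(get_obs()['force'])
```

```text
now [0.4333 0.1931 0.1898] jaw 20.0 j6 152 spin(rad) -1.384 then shift cm [ -0.15   6.14 -37.36]
[ 1.16079015  0.18676164 -1.86444155]
```

>>> move_arm:
  commands:
    - [[0,0,0,0.135],[0,0,0,0.135],[0,0,0,0.135],[0,0,0,0.135],[0,0,0,0.135],[0,0,0,0.135],[0,0,0,0.135],[0,0,0,0.135]]

```text
clock: 18.25
tool_pos: [0.4315, 0.1918, 0.1858]
orientation: [-108.3, 89.9, -150.6]
force: [-0.4, 0.4, -3.2]
opening: 0.0498
```

>>> move_arm:
  commands:
    - [[0,0,0,0.135],[0,0,0,0.135],[0,0,0,0.135],[0,0,0,0.135],[0,0,0,0.137],[0,-0.6,3.7,0],[0,-0.6,3.7,0],[0,-0.6,3.7,0]]

```text
clock: 19.05
tool_pos: [0.4314, 0.0785, 0.1859]
orientation: [-80.5, 89.9, -161.2]
force: [0.3, -0.1, -3.1]
opening: 0.0495
```

>>> move_arm:
  commands:
    - [[0,-0.6,3.7,0],[0,-0.6,3.7,0],[0,-0.6,3.7,0],[0,-0.6,3.7,0],[0,-0.6,3.7,0],[0,-0.6,3.7,0],[0,-0.7,4,0],[0,0,0,0]]

```text
clock: 19.85
tool_pos: [0.431, -0.1892, 0.1857]
orientation: [-91.4, 89.9, -172.4]
force: [-0.6, 0.4, -4.1]
opening: 0.0496
```

>>> move_arm:
  commands:
    - [[0,0,0,0],[0,0,0,0]]

```text
clock: 20.05
tool_pos: [0.4317, -0.1854, 0.1861]
orientation: [-122.1, 90.0, 157.2]
force: [1.6, 0.1, -1.4]
opening: 0.0499
```

Run:
```python
from board import *
plan([*(B-.042*by),.057],99.3); print(get_obs()['force'],get_obs()['opening'])
p,d,K,T=snap('wrist');C=cloud(d,K,T);Tt=Ttool();L=(C-Tt[:3,3])@Tt[:3,:3];m=(d>0)&(abs(L[...,2])<.02)&(L[...,1]>.0)&(L[...,1]<.055)&(abs(L[...,0])<.03)
q=L[m];print(len(q),np.median(q[:,0]));
```

```text
now [ 0.4317 -0.1854  0.1861] jaw -80.7 j6 98 spin(rad) -0.000 then shift cm [12.91  0.14  0.03]
[ 1.59553035  0.05143123 -1.37879534] 0.049898585621099126
8756 -0.01000551135160042
```

>>> move_arm:
  commands:
    - [[4,0.14,0,0],[4,0,0,0],[3,0,0,0],[1,0,0,0],[0.4,0,0,0],[0,0,0,0],[0,0,0,0]]

```text
clock: 20.8
tool_pos: [0.4349, -0.1854, 0.064]
orientation: [75.2, 89.9, -5.5]
force: [0.5, -1.3, -2.1]
opening: 0.0495
```

>>> move_arm:
  commands:
    - [[0.4,0,0,0],[0.2,0,0,0],[0,0,0,0]]

```text
clock: 21.1
tool_pos: [0.4335, -0.1856, 0.0566]
orientation: [95.7, 90.0, 15.0]
force: [0.2, 0.8, -2.5]
opening: 0.0499
```

>>> move_arm:
  commands:
    - [[0.15,0,0,0],[0,0,0,0],[0,0,0,0]]

```text
clock: 21.4
tool_pos: [0.4336, -0.1857, 0.0565]
orientation: [45.3, 90.0, -35.4]
force: [-6.7, 3.7, 16.7]
opening: 0.0498
```

>>> move_arm:
  commands:
    - [[0,0,0,0],[0,0,0,0],[0,0,0,0],[0,0,0,0]]
  jaw: 6.2

```text
clock: 21.8
tool_pos: [0.4337, -0.1856, 0.0551]
orientation: [47.3, 90.0, -33.4]
force: [0.6, -0.3, 0.4]
opening: 0.0621
```

>>> move_arm:
  commands:
    - [[-2,0,0,0],[-4,0,0,0],[-4,0,0,0],[-3,0,0,0],[0,0,0,0],[0,0,0,0]]

```text
clock: 22.4
tool_pos: [0.4338, -0.1855, 0.1855]
orientation: [89.6, 89.9, 8.9]
force: [0.3, 0.6, -0.4]
opening: 0.0621
```

Run:
```python
from board import *
for n in('scene','wrist'): p=boxes(n,.067)
save('w4',p)
print('bar jaw'); plan([.5243,.2272,.20],20)
```

```text
scene c [  1.2 -38.9] size [123.2  51.3] ang 0.3 z 0.0652
scene c [ 2.4 44.7] size [ 52.3 122.9] ang 88.8 z 0.0652
wrist c [ 1.7 42.1] size [ 50.4 119.8] ang 89.4 z 0.0668
wrist c [ -0.1 -41.9] size [120.3  50.1] ang 0.7 z 0.0668
bar jaw
now [ 0.4328 -0.1855  0.1841] jaw -80.7 j6 98 spin(rad) 1.384 then shift cm [ -1.6  -35.65 -22.71]
```

Both deep cartons are placed, at y = +42.1 and −41.9 mm with under 1° of yaw. Next I turn the deck another +90° for the first flat carton.

>>> move_arm:
  commands:
    - [[-0.2,0,0,0.138],[-0.2,0,0,0.138],[-0.2,0,0,0.138],[-0.2,0,0,0.138],[-0.2,0,0,0.138],[-0.2,0,0,0.138],[-0.2,0,0,0.138],[-0.2,0,0,0.138]]

```text
clock: 23.3
tool_pos: [0.4328, -0.1855, 0.1996]
orientation: [-38.1, 89.8, 177.6]
force: [0.7, -0.3, -0.5]
opening: 0.0622
```

>>> move_arm:
  commands:
    - [[0,0,0,0.14],[0,0,0,0.14],[0,-3.56,-2.27,0],[0,-3.56,-2.27,0],[0,-3.56,-2.27,0],[0,-3.56,-2.27,0],[0,-3.56,-2.27,0],[0,-3.56,-2.27,0]]

```text
clock: 24.1
tool_pos: [0.488, 0.0633, 0.1998]
orientation: [8.1, 89.9, -151.9]
force: [1.1, -0.2, 0.0]
opening: 0.0621
```

>>> move_arm:
  commands:
    - [[0,-3.56,-2.27,0],[0,-3.56,-2.27,0],[0,-3.56,-2.27,0],[0,-3.56,-2.27,0],[0,0,0,0],[0,0,0,0],[0,0,0,0]]

```text
clock: 24.8
tool_pos: [0.5245, 0.2258, 0.1999]
orientation: [19.3, 89.9, -140.7]
force: [-1.0, -0.5, -0.3]
opening: 0.0623
```

Run:
```python
from deck import *
plan([.5245,.2272,.109],19.7)
deck(.5)
```

```text
now [0.5245 0.2258 0.1999] jaw -160.0 j6 -23 spin(rad) 0.005 then shift cm [ 9.09 -0.14 -0.07]
now [0.5245 0.2258 0.1999] jaw -160.0 j6 -23 spin(rad) -0.000 then shift cm [ 1.000e-02 -3.400e-01  1.009e+01]
wrist bar [523.9 226.4] [17.7 59.2] 19.6 0.1352
scene bar [527.4 229.7] [15.4 59.1] 16.5 0.1335
```

>>> move_arm:
  commands:
    - [[4,-0.06,0,0],[4,0,0,0],[1.0,0,0,0],[0,0,0,0],[0,0,0,0]]

```text
clock: 25.45
tool_pos: [0.526, 0.2274, 0.1128]
orientation: [-178.4, 89.9, 21.6]
force: [0.5, 1.1, 0.2]
opening: 0.0619
```

>>> move_arm:
  commands:
    - [[0,0,0,0],[0,0,0,0],[0,0,0,0],[0,0,0,0],[0,0,0,0],[0,0,0,0],[0,0,0,0]]
  jaw: 0.8

```text
clock: 26.15
tool_pos: [0.5246, 0.2271, 0.1111]
orientation: [5.6, 90.0, -154.4]
force: [-1.5, 0.2, 2.2]
opening: 0.0179
```

>>> move_arm:
  commands:
    - [[0,0,0,-0.07],[0,0,0,-0.14],[0,0,0,-0.14],[0,0,0,-0.14],[0,0,0,-0.14],[0,0,0,-0.14],[0,0,0,-0.14],[0,0,0,-0.14]]

```text
clock: 26.95
tool_pos: [0.5243, 0.2267, 0.1111]
orientation: [-43.2, 89.9, -142.7]
force: [-2.9, -1.2, 3.4]
opening: 0.0176
```

>>> move_arm:
  commands:
    - [[0,0,0,-0.14],[0,0,0,-0.14],[0,0,0,-0.12],[0,0,0,-0.07],[0,0,0,-0.05],[0,0,0,0],[0,0,0,0],[0,0,0,0]]

```text
clock: 27.75
tool_pos: [0.5244, 0.2264, 0.1111]
orientation: [-61.1, 89.9, -131.3]
force: [-3.0, -4.3, 4.9]
opening: 0.0178
```

>>> move_arm:
  commands:
    - [[0,0,0,0],[0,0,0,0],[0,0,0,0],[-2,0,0,0],[-4,0,0,0],[-4.5,0,0,0],[0,0,0,0]]
  jaw: 6.5

```text
clock: 28.45
tool_pos: [0.5282, 0.2291, 0.2227]
orientation: [101.6, 89.4, 31.6]
force: [-0.8, 0.8, -0.5]
opening: 0.0637
```

```bash
python3 -c "
from deck import *
deck(.066)"
```

```text
now [0.5282 0.2291 0.2227] jaw -70.0 j6 67 spin(rad) 1.571 then shift cm [ 2.16 -0.15 10.57]
wrist bar [524.5 226.6] [59.7 17.5] 19.7 0.1353
wrist carton [443.3 196. ] [ 25.  119.7] 19.9 0.0652
top bar [517.2 223.4] [42.6 17.7] 16.6 0.1355
top carton [430.5 192. ] [ 51.2 120.1] 18.7 0.0658
scene bar [526.6 229. ] [60.7 17.5] 19.8 0.1345
scene carton [431.1 193.5] [ 52.2 119.3] 19.0 0.0647
```

The flat carton is at the front at (430.5, 192.5) mm, and the bar is now radial. I grip it near its left end so the gripper body passes beside the bar.

>>> move_arm:
  commands:
    - [[0,0,0,0.14],[0,0,0,0.14],[0,0,0,0.14],[0,0,0,0.14],[0,0,0,0.14],[0,0,0,0.14],[0,0,0,0.14],[0,0,0,0.14]]

```text
clock: 29.4
tool_pos: [0.5243, 0.2268, 0.2142]
orientation: [-9.0, 89.8, -143.5]
force: [0.8, 0.9, 0.2]
opening: 0.0646
```

>>> move_arm:
  commands:
    - [[0,0,0,0.14],[0,0,0,0.14],[0,0,0,0.145],[0,-1.67,3.43,0],[0,-1.67,3.43,0],[0,-1.63,3.44,0],[0,0,0,0],[0,0,0,0]]

```text
clock: 30.2
tool_pos: [0.4102, 0.2358, 0.2155]
orientation: [27.8, 90.0, -130.7]
force: [-0.1, 0.1, 0.3]
opening: 0.0651
```

```bash
python3 -c "
from deck import *
plan([.4141,.2376,.10],21.5)
deck(.066)"
```

```text
now [0.4102 0.2358 0.2155] jaw -158.5 j6 -32 spin(rad) 0.000 then shift cm [11.55 -0.02 -0.44]
now [0.4102 0.2358 0.2155] jaw -158.5 j6 -32 spin(rad) 0.027 then shift cm [ 1.55  4.51 -0.31]
wrist bar [523.4 226.9] [60.1 18.2] 19.9 0.1351
wrist carton [429.4 191.8] [ 50.1 120.6] 18.8 0.0657
top bar [523.8 226.2] [57.7 18. ] 19.4 0.1359
top carton [432.1 187.4] [ 51.1 111.7] 18.7 0.0658
scene bar [526.  228.8] [58.1 17.7] 19.8 0.1347
scene carton [431.  193.9] [ 52.4 119.6] 19.5 0.0651
```

>>> move_arm:
  commands:
    - [[3,-0.12,-0.44,0],[4,0,0,0],[3,0,0,0],[1.5,0,0,0],[0,0,0,0],[0,0,0,0]]

```text
clock: 30.95
tool_pos: [0.4152, 0.2385, 0.101]
orientation: [49.8, 89.9, -108.9]
force: [-0.3, 0.4, 0.6]
opening: 0.065
```

```bash
python3 -c "
from h import *
plan([.4135,.2383,.046],21.5)"
```

```text
now [0.4152 0.2385 0.101 ] jaw -158.6 j6 -32 spin(rad) -0.002 then shift cm [ 5.5  -0.05  0.16]
```

>>> move_arm:
  commands:
    - [[1.5,-0.03,0.12,0],[1.5,0,0,0],[0,0,0,0]]

```text
clock: 31.25
tool_pos: [0.4133, 0.2382, 0.0708]
orientation: [22.8, 90.0, -135.8]
force: [-0.3, -0.1, -0.8]
opening: 0.065
```

>>> move_arm:
  commands:
    - [[1.2,0,0,0],[1.1,0,0,0],[0,0,0,0],[0,0,0,0]]

```text
clock: 31.65
tool_pos: [0.4136, 0.2385, 0.0485]
orientation: [150.5, 90.0, -8.1]
force: [0.4, -0.1, 0.7]
opening: 0.0648
```

>>> move_arm:
  commands:
    - [[0,0,0,0],[0,0,0,0],[0,0,0,0],[0,0,0,0],[0,0,0,0],[0,0,0,0]]
  jaw: 3.5

```text
clock: 32.25
tool_pos: [0.4136, 0.2387, 0.0485]
orientation: [-159.8, 90.0, 41.6]
force: [-1.3, -0.4, 5.4]
opening: 0.05
```

Gripped, with the body clear of the bar. I lift gently.

>>> move_arm:
  commands:
    - [[-0.4,0,0,0],[-0.6,0,0,0],[-1,0,0,0],[-1.5,0,0,0],[-1.5,0,0,0],[-1.5,0,0,0],[-1.5,0,0,0],[0,0,0,0]]

```text
clock: 33.05
tool_pos: [0.4143, 0.2393, 0.1305]
orientation: [-154.1, 89.8, 47.3]
force: [0.6, 0.0, -1.7]
opening: 0.0501
```

```bash
cat > held.py <<'E'
from h import *
def held():
    o=get_obs();p,d,K,T=snap('wrist');C=cloud(d,K,T);Tt=Ttool(o);L=(C-Tt[:3,3])@Tt[:3,:3]
    m=(d>0)&(abs(L[...,2])<.022)&(L[...,1]>.015)&(L[...,1]<.115)&(L[...,0]>-.035)&(L[...,0]<.02)
    q=L[m];s=np.linalg.lstsq(np.c_[q[:,1],np.ones(len(q))],q[:,0],rcond=None)[0]
    print('n',len(q),'slope deg %.1f'%np.degrees(np.arctan(s[0])),'top x at y=0 %.4f'%s[1],'ymax',np.percentile(q[:,1],99.5).round(4),o['force'].round(1),o['opening']);return p
E
python3 -c "
from held import *
save('w5',held())
plan([.4136,.2387,.16],21.5)"
```

```text
n 22129 slope deg 0.5 top x at y=0 -0.0172 ymax 0.1095 [ 0.6  0.  -1.7] 0.050073639738846154
now [0.4137 0.2389 0.1293] jaw -158.6 j6 -32 spin(rad) -0.001 then shift cm [-3.07  0.01  0.01]
```

View pics/w5.png

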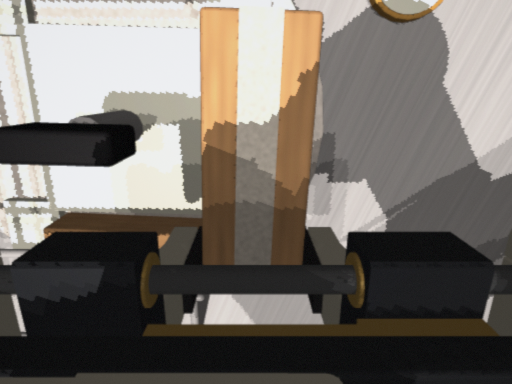

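The flat carton is held level (0.5°), with its centre 49.5 mm along tool +y. I place it directly at board x = +42.

>>> move_arm:
  commands:
    - [[-2,0,0,0],[-2,0,0,0],[-2,0,0,0.07],[0,0,0,0.07],[0,0,0,0.07],[0,0,0,0],[0,0,0,0]]

```text
clock: 33.8
tool_pos: [0.413, 0.2381, 0.1874]
orientation: [36.2, 89.9, -134.3]
force: [-0.3, 0.4, -1.5]
opening: 0.0497
```

```bash
python3 -c "
from held import *
from board import B,bx,by
held()
plan([*(B+.042*bx+.0495*by),.19],9.3)"
```

```text
n 22139 slope deg 0.4 top x at y=0 -0.0172 ymax 0.1097 [-0.3  0.4 -1.5] 0.04967396615165941
now [0.4131 0.2381 0.1875] jaw -170.5 j6 -44 spin(rad) 0.003 then shift cm [-0.23 32.98  0.67]
```

>>> move_arm:
  commands:
    - [[0,2,0,0],[0,3,0,0],[0,4,0,0],[0,4,0,0],[0,4,0.3,0],[0,4,0.37,0],[0,4,0,0],[0,3,0,0]]

```text
clock: 34.65
tool_pos: [0.4522, -0.041, 0.1879]
orientation: [15.8, 90.0, -154.8]
force: [1.0, 1.0, -0.9]
opening: 0.0497
```

>>> move_arm:
  commands:
    - [[0,3,0,0],[0,2,0,0],[0,0,0,0],[0,0,0,0],[0,0,0,0]]

```text
clock: 35.15
tool_pos: [0.4604, -0.0879, 0.1879]
orientation: [-16.2, 90.0, 173.2]
force: [0.3, -0.1, -1.6]
opening: 0.0499
```

```bash
python3 -c "
from held import *
from board import B,bx,by
held()
plan([*(B+.042*bx+.0495*by),.0865],9.3)"
```

```text
n 22121 slope deg 0.4 top x at y=0 -0.0172 ymax 0.1097 [ 0.3 -0.1 -1.6] 0.04992583912234136
now [ 0.4605 -0.0877  0.188 ] jaw -170.5 j6 -4 spin(rad) 0.003 then shift cm [10.15  0.05  0.08]
```

>>> move_arm:
  commands:
    - [[3,0,0.08,0],[3,0,0,0],[2.5,0,0,0],[1,0,0,0],[0,0,0,0],[0,0,0,0]]

```text
clock: 35.8
tool_pos: [0.4606, -0.0881, 0.094]
orientation: [159.4, 89.9, -11.2]
force: [-0.1, -0.0, -1.3]
opening: 0.05
```

>>> move_arm:
  commands:
    - [[0.4,0,0,0],[0.2,0,0,0],[0,0,0,0],[0,0,0,0]]

```text
clock: 36.2
tool_pos: [0.4599, -0.0884, 0.0874]
orientation: [179.2, 90.0, 8.6]
force: [-0.2, 0.2, -1.6]
opening: 0.0496
```

>>> move_arm:
  commands:
    - [[0.2,0,0,0],[0.1,0,0,0],[0,0,0,0]]

```text
clock: 36.5
tool_pos: [0.4602, -0.0884, 0.0855]
orientation: [152.9, 89.9, -17.6]
force: [-5.6, 1.8, 16.4]
opening: 0.0497
```

>>> move_arm:
  commands:
    - [[0,0,0,0],[0,0,0,0],[0,0,0,0],[0,0,0,0]]
  jaw: 6.5

```text
clock: 36.9
tool_pos: [0.4598, -0.0885, 0.0839]
orientation: [12.5, 90.0, -158.1]
force: [0.2, -0.4, 0.4]
opening: 0.0644
```

>>> move_arm:
  commands:
    - [[-2,0,0,0],[-4,0,0,0],[-4,0,0,0],[-2,0,0,0],[0,0,0,0],[0,0,0,0]]

```text
clock: 37.5
tool_pos: [0.4597, -0.0883, 0.204]
orientation: [-150.1, 90.0, 39.3]
force: [-0.3, 0.0, -1.0]
opening: 0.0652
```

```bash
python3 -c "
from board import *
boxes('wrist',.103);boxes('wrist',.067);boxes('scene',.103);boxes('scene',.067)
plan([.5243,.2270,.21],110)"
```

```text
wrist c [39.9 -0.2] size [120.7  50.2] ang 88.2 z 0.1027
wrist c [-20.2 -41.8] size [81.5 49.7] ang 0.0 z 0.0667
wrist c [-23.2  42.9] size [50.4 72.1] ang 89.4 z 0.0668
scene c [40.9  2.2] size [120.4  53.7] ang 88.1 z 0.1015
scene c [-32.6  48.6] size [66.6 47.6] ang 50.5 z 0.0657
now [ 0.4591 -0.0885  0.2029] jaw -170.6 j6 -4 spin(rad) 1.386 then shift cm [ -0.73 -16.91  27.42]
```

The first flat carton is at (39.9, −0.2) mm with z OK. Now the last turn of the deck.

>>> move_arm:
  commands:
    - [[-0.1,0,0,0.139],[-0.1,0,0,0.139],[-0.1,0,0,0.139],[-0.1,0,0,0.139],[-0.1,0,0,0.139],[-0.1,0,0,0.139],[-0.1,0,0,0.139],[0,0,0,0.139]]

```text
clock: 38.5
tool_pos: [0.4595, -0.0885, 0.2103]
orientation: [67.0, 89.9, -167.7]
force: [0.4, -0.4, -0.6]
opening: 0.0649
```

>>> move_arm:
  commands:
    - [[0,0,0,0.139],[0,0,0,0.135],[0,-2.11,3.43,0],[0,-2.11,3.43,0],[0,-2.11,3.43,0],[0,-2.11,3.43,0],[0,-2.11,3.43,0],[0,-2.11,3.43,0]]

```text
clock: 39.3
tool_pos: [0.5082, 0.1498, 0.2102]
orientation: [107.6, 89.9, -142.4]
force: [0.4, -0.4, 0.8]
opening: 0.0646
```

>>> move_arm:
  commands:
    - [[0,-2.11,3.43,0],[0,-2.11,3.43,0],[0,0,0,0],[0,0,0,0],[0,0,0,0]]

```text
clock: 39.8
tool_pos: [0.5242, 0.2265, 0.2103]
orientation: [109.8, 89.9, -140.2]
force: [-0.1, 0.3, 1.1]
opening: 0.065
```

Run:
```python
from deck import *
plan([.5243,.2270,.109],109.7)
deck(.5)
```

```text
now [0.5242 0.2265 0.2103] jaw 110.0 j6 -113 spin(rad) 0.005 then shift cm [10.13 -0.04  0.05]
now [0.5242 0.2265 0.2103] jaw 110.0 j6 -113 spin(rad) 1.570 then shift cm [  1.04   0.27 -10.09]
wrist bar [523.3 227.1] [59.2 18. ] 19.7 0.1353
top bar [514.7 223.1] [37.4 18. ] 16.8 0.1356
scene bar [525.5 228.6] [60.4 17.8] 20.0 0.1344
```

>>> move_arm:
  commands:
    - [[4,0,0.03,0],[4,0,0,0],[2,0,0,0],[0,0,0,0],[0,0,0,0]]

```text
clock: 40.45
tool_pos: [0.525, 0.2271, 0.1119]
orientation: [-126.7, 90.0, -16.7]
force: [-0.0, 0.4, 0.7]
opening: 0.0648
```

>>> move_arm:
  commands:
    - [[0,0,0,0],[0,0,0,0],[0,0,0,0],[0,0,0,0],[0,0,0,0],[0,0,0,0],[0,0,0,0]]
  jaw: 0.8

```text
clock: 41.15
tool_pos: [0.5248, 0.2266, 0.1111]
orientation: [164.2, 89.9, -85.8]
force: [0.9, -3.4, 1.9]
opening: 0.018
```

>>> move_arm:
  commands:
    - [[0,0,0,-0.07],[0,0,0,-0.14],[0,0,0,-0.14],[0,0,0,-0.14],[0,0,0,-0.14],[0,0,0,-0.14],[0,0,0,-0.14],[0,0,0,-0.14]]

```text
clock: 41.95
tool_pos: [0.5248, 0.2266, 0.1111]
orientation: [100.8, 89.9, -88.8]
force: [2.2, -3.3, 1.5]
opening: 0.0178
```

>>> move_arm:
  commands:
    - [[0,0,0,-0.14],[0,0,0,-0.14],[0,0,0,-0.12],[0,0,0,-0.07],[0,0,0,-0.05],[0,0,0,0],[0,0,0,0],[0,0,0,0]]

```text
clock: 42.75
tool_pos: [0.5248, 0.2266, 0.1111]
orientation: [73.9, 89.9, -86.3]
force: [1.9, -5.1, 1.3]
opening: 0.0173
```

>>> move_arm:
  commands:
    - [[0,0,0,0],[0,0,0,0],[0,0,0,0],[-2,0,0,0],[-4,0,0,0],[-4.5,0,0,0],[0,0,0,0]]
  jaw: 6.5

```text
clock: 43.45
tool_pos: [0.5275, 0.2294, 0.2228]
orientation: [-167.9, 89.4, 32.1]
force: [0.2, -0.4, 0.5]
opening: 0.0638
```

```bash
python3 -c "
from deck import *
deck(.066)"
```

```text
now [0.5275 0.2294 0.2228] jaw -160.0 j6 -23 spin(rad) -0.000 then shift cm [ 2.17 -0.1  10.52]
wrist bar [523.9 226.4] [18.  59.3] 19.7 0.1353
wrist carton [428.9 194. ] [ 50.4 120.8] 19.0 0.0657
top carton [430.1 193.3] [ 51.4 120.6] 18.6 0.066
scene bar [526.  228.4] [20.  58.3] 21.8 0.1341
scene carton [447.2 147.1] [50.5 18.4] 21.8 0.065
```

>>> move_arm:
  commands:
    - [[0,0,3.5,0],[0,0,3.5,0],[2,0,3.5,0],[4,0,0,0],[3,0,0,0],[0,0,0,0],[0,0,0,0],[0,0,0,0]]

```text
clock: 44.4
tool_pos: [0.4266, 0.1922, 0.1271]
orientation: [-176.3, 89.9, 23.6]
force: [0.1, 0.5, 0.5]
opening: 0.0649
```

```bash
python3 -c "
from deck import *
plan([.4257,.1928,.053],19.5)
deck(.066)"
```

```text
now [0.4266 0.1922 0.1271] jaw -160.0 j6 -29 spin(rad) 0.008 then shift cm [ 7.41 -0.09  0.08]
now [0.4266 0.1922 0.1271] jaw -160.0 j6 -29 spin(rad) -0.001 then shift cm [-7.29 -0.15 -0.26]
wrist bar [529.5 209.3] [18.4 23.9] 19.9 0.1344
wrist carton [430.4 188.8] [ 50.1 110.7] 18.7 0.0657
top carton [434.9 182.7] [50.4 97.8] 17.0 0.0659
scene bar [525.3 228.2] [19.4 57.4] 25.4 0.1343
scene carton [430.8 195.7] [ 52.2 120.2] 18.2 0.0648
```

>>> move_arm:
  commands:
    - [[2.5,-0.09,0.08,0.015],[2.4,0,0,0],[0,0,0,0]]

```text
clock: 44.85
tool_pos: [0.4236, 0.1911, 0.0754]
orientation: [21.5, 89.8, -139.4]
force: [-0.1, -0.2, 1.2]
opening: 0.0648
```

>>> move_arm:
  commands:
    - [[0.6,0,0,0],[0.6,0,0,0],[0,0,0,0]]

```text
clock: 45.15
tool_pos: [0.4249, 0.1923, 0.0652]
orientation: [-141.0, 90.0, 58.0]
force: [-0.4, 0.1, 0.3]
opening: 0.065
```

>>> move_arm:
  commands:
    - [[0.4,0,0,0],[0.4,0,0,0],[0.4,0,0,0],[0,0,0,0]]

```text
clock: 45.55
tool_pos: [0.4245, 0.1919, 0.0525]
orientation: [23.8, 89.9, -137.1]
force: [-0.3, -0.1, -0.4]
opening: 0.0653
```

>>> move_arm:
  commands:
    - [[0,0,-0.2,0],[0,0,0,0],[0,0,0,0]]

```text
clock: 45.85
tool_pos: [0.4268, 0.1929, 0.0532]
orientation: [-158.2, 90.0, 40.9]
force: [-0.3, 0.1, 0.6]
opening: 0.065
```

>>> move_arm:
  commands:
    - [[0,0,0,0],[0,0,0,0],[0,0,0,0],[0,0,0,0],[0,0,0,0],[0,0,0,0]]
  jaw: 3.5

```text
clock: 46.45
tool_pos: [0.4269, 0.1931, 0.0532]
orientation: [-160.9, 90.0, 38.2]
force: [2.1, -0.1, 0.5]
opening: 0.0494
```

```bash
python3 -c "
from held import *
held();plan([.4257,.1928,.053],19.5);print(get_obs()['moment'])"
```

```text
n 14116 slope deg 23.8 top x at y=0 -0.0272 ymax 0.1088 [ 2.1 -0.1  0.5] 0.04940034942947268
now [0.4269 0.1931 0.0532] jaw -160.9 j6 -29 spin(rad) -0.007 then shift cm [ 0.02 -0.01  0.13]
[ 0.29680882 -0.62752167  0.06174309]
```

Gripped cleanly with low side force. (The slope figure includes the deck, since this carton is held at its centre.) Lift.

>>> move_arm:
  commands:
    - [[-0.4,0,0,0],[-0.8,0,0,0],[-1.5,0,0,0],[-2,0,0,0],[-2.5,0,0,0],[-2.5,0,0,0],[-2.5,0,0,0],[-1.5,0,0,0]]

```text
clock: 47.3
tool_pos: [0.4263, 0.1925, 0.1922]
orientation: [-136.4, 90.0, 62.6]
force: [0.9, 0.2, -2.5]
opening: 0.0495
```

>>> move_arm:
  commands:
    - [[0,0,0,0.07],[0,0,0,0.07],[0,0,0,0.03],[0,0,0,0],[0,0,0,0]]

```text
clock: 47.8
tool_pos: [0.4263, 0.1926, 0.19]
orientation: [27.9, 90.0, -142.7]
force: [1.1, -0.6, -2.1]
opening: 0.0499
```

```bash
sed -i 's/L\[...,1\]<.115/L[...,1]<(.115 if far else .055)/;s/def held()/def held(far=1)/' held.py; python3 -c "
from held import *
from board import B,bx,by
held(0)
plan([*(B-.042*bx),.19],8.5)"
```

```text
n 7474 slope deg 0.0 top x at y=0 -0.0126 ymax 0.0547 [ 1.1 -0.6 -2.1] 0.04991529157742578
now [0.4264 0.1926 0.19  ] jaw -170.6 j6 -39 spin(rad) 0.016 then shift cm [1.000e-02 3.335e+01 9.190e+00]
```

>>> move_arm:
  commands:
    - [[0,2,0.6,0.016],[0,3.5,1,0],[0,4,1.1,0],[0,4,1.1,0],[0,4,1.1,0],[0,4,1.1,0],[0,4,1.1,0],[0,3.5,1,0]]

```text
clock: 48.65
tool_pos: [0.3882, -0.108, 0.1902]
orientation: [174.1, 90.0, 2.6]
force: [0.6, 0.3, -2.3]
opening: 0.0497
```

>>> move_arm:
  commands:
    - [[0,2.5,0.7,0],[0,1.85,0.4,0],[0,0,0,0],[0,0,0,0],[0,0,0,0]]

```text
clock: 49.15
tool_pos: [0.3846, -0.1503, 0.19]
orientation: [-65.2, 90.0, 123.2]
force: [-0.5, 1.2, -1.4]
opening: 0.0498
```

```bash
python3 -c "
from held import *
from board import B,bx,by
held(0)
plan([*(B-.042*bx),.091],8.5)"
```

```text
n 7477 slope deg 0.0 top x at y=0 -0.0126 ymax 0.0547 [-0.5  1.2 -1.4] 0.04975854370318157
now [ 0.3847 -0.1502  0.1901] jaw -171.5 j6 2 spin(rad) -0.001 then shift cm [ 9.91  0.07 -0.  ]
```

>>> move_arm:
  commands:
    - [[3,0,0,0],[3,0,0,0],[2.3,0,0,0],[0.8,0,0,0],[0.4,0,0,0],[0,0,0,0],[0,0,0,0]]

```text
clock: 49.9
tool_pos: [0.3857, -0.1504, 0.096]
orientation: [168.9, 89.9, -2.7]
force: [0.4, 0.2, -2.8]
opening: 0.0497
```

>>> move_arm:
  commands:
    - [[0.3,0,0,0],[0.2,0,0,0],[0,0,0,0]]

```text
clock: 50.2
tool_pos: [0.3851, -0.1506, 0.0902]
orientation: [172.9, 90.0, 1.3]
force: [-0.4, -0.3, -1.8]
opening: 0.0498
```

>>> move_arm:
  commands:
    - [[0.1,0,0,0],[0,0,0,0],[0,0,0,0]]

```text
clock: 50.5
tool_pos: [0.3851, -0.1506, 0.0902]
orientation: [149.0, 90.0, -22.6]
force: [-4.4, 3.9, 13.5]
opening: 0.0497
```

>>> move_arm:
  commands:
    - [[0,0,0,0],[0,0,0,0],[0,0,0,0],[0,0,0,0]]
  jaw: 6.0

```text
clock: 50.9
tool_pos: [0.3848, -0.1506, 0.089]
orientation: [20.9, 90.0, -150.7]
force: [0.6, 0.7, 0.4]
opening: 0.0597
```

>>> move_arm:
  commands:
    - [[-2,0,0,0],[-4,0,0,0],[-4,0,0,0],[-3,0,0,0],[0,0,0,0],[0,0,0,0]]

```text
clock: 51.5
tool_pos: [0.385, -0.1505, 0.2194]
orientation: [-170.5, 89.9, 17.9]
force: [-0.9, -1.0, -0.7]
opening: 0.06
```

```bash
cat > mk.py <<'E'
from h import *
def mk(n,c=None,rad=.05):
    p,d,K,T=snap(n);C=cloud(d,K,T);V=cv2.cvtColor(p,cv2.COLOR_RGB2HSV)
    if c is None:
        c=np.array([.655,-.062]);rad=.09
    m=(d>0)&(C[...,2]>.082)&(C[...,2]<.105)&(np.hypot(C[...,0]-c[0],C[...,1]-c[1])<rad)&(V[...,1]<90)
    q=C[m][:,:2]
    if len(q)<5: print(n,'none',len(q));return p
    print(n,len(q),np.round(cv2.minAreaRect((q*1000).astype(np.float32))[0],1),cv2.minAreaRect((q*1000).astype(np.float32))[1:],q.mean(0).round(4))
    return p
E
python3 -c "
from board import *
boxes('wrist',.103);boxes('wrist',.067);boxes('scene',.103)
from mk import *
save('top6',mk('top'));mk('scene')
plan([.58,-.06,.24],66)"
```

```text
wrist c [-42.8  -0.2] size [120.3  50.1] ang 89.1 z 0.1027
wrist c [39.5 -0.6] size [120.1  50.2] ang 88.2 z 0.1027
wrist c [ -0.9 -41.5] size [119.1  50.1] ang 0.6 z 0.0667
wrist c [ 1.  41.7] size [49.8 30.7] ang 88.4 z 0.0668
scene c [-40.5   2.5] size [120.3  53.1] ang 89.2 z 0.1014
scene c [41.6  1.6] size [121.3  52.6] ang 87.7 z 0.1014
top 37 [670.2 -80.5] ((131.78492736816406, 63.670814514160156), 37.00547790527344) [ 0.6568 -0.0683]
scene 38 [646.3 -92.2] ((104.33663940429688, 8.38295841217041), 70.75228118896484) [ 0.6562 -0.0655]
now [ 0.3843 -0.1506  0.2181] jaw -171.6 j6 2 spin(rad) -1.005 then shift cm [ -2.24  14.19 -16.23]
```

The stack is complete and level: flats at x = −42.8 and +39.5 mm, z 0.103. Now the marker.

>>> move_arm:
  commands:
    - [[-0.4,0,0,-0.145],[-0.4,0,0,-0.145],[-0.4,0,0,-0.145],[-0.4,0,0,-0.145],[-0.4,0,0,-0.145],[-0.4,0,0,-0.145],[0,0,0,-0.144],[0,0,0,0]]
  jaw: 7.0

```text
clock: 52.55
tool_pos: [0.3846, -0.1506, 0.2425]
orientation: [-62.4, 89.9, -175.7]
force: [0.4, 0.1, -0.4]
opening: 0.07
```

```bash
python3 -c "
from h import *
plan([.572,-.026,.24],66.5)"
```

```text
now [ 0.3846 -0.1506  0.2425] jaw -113.4 j6 60 spin(rad) 0.003 then shift cm [  0.23  12.21 -18.9 ]
```

>>> move_arm:
  commands:
    - [[0,2,-3.15,0],[0,2,-3.15,0],[0,2,-3.15,0],[0,2,-3.15,0],[0,2,-3.15,0],[0,2.2,-3.15,0],[0,0,0,0],[0,0,0,0]]

```text
clock: 53.35
tool_pos: [0.5721, -0.0254, 0.2414]
orientation: [-52.0, 89.8, -165.6]
force: [0.1, 0.3, -0.6]
opening: 0.0703
```

Run:
```python
from h import *
plan([.572,-.026,.24],66.5)
p,d,K,T=snap('wrist');save('w7',p);C=cloud(d,K,T);np.savez('w7',p=p,C=C,d=d)
V=cv2.cvtColor(p,cv2.COLOR_RGB2HSV)
for lo,hi in((.082,.1),(.03,.06),(.004,.016)):
    m=((d>0)&(C[...,2]>lo)&(C[...,2]<hi)&(np.hypot(C[...,0]-.655,C[...,1]+.062)<.07)&(V[...,1]<110)).astype(np.uint8)
    k,l,st,_=cv2.connectedComponentsWithStats(m)
    for i in range(1,k):
        if st[i,4]<60: continue
        q=C[l==i];r=cv2.minAreaRect((q[:,:2]*1000).astype(np.float32));print(lo,st[i],np.round(r[0],1),np.round(r[1],1),'%.1f'%r[2])
```

```text
now [ 0.5721 -0.0254  0.2414] jaw -113.6 j6 49 spin(rad) -0.003 then shift cm [0.14 0.02 0.06]
0.082 [233  70  49   9 351] [654.9 -66.6] [43.5  6.1] 64.6
0.03 [236  78  41   3  66] [652.9 -64.8] [42.1  1.1] 64.5
0.004 [233  52  46  20 635] [671.1 -73.7] [51.6 19.9] 64.7
0.004 [232  75  48  28 825] [643.1 -59.7] [55.  27.9] 60.5
```

View pics/w7.png

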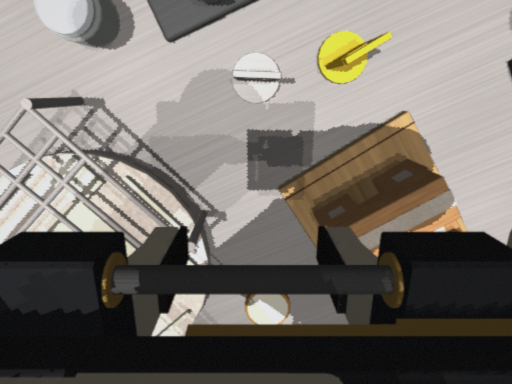

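The steel marker is at (257,77) and the yellow look-alike at (343,57); top bar 43.5×6.1 mm at (654.9, −66.6). I go over it.

```bash
python3 -c "
from h import *
plan([.6549,-.0666,.13],64.6)"
```

```text
now [ 0.5715 -0.0258  0.242 ] jaw -113.6 j6 49 spin(rad) 0.031 then shift cm [11.18  9.3   0.09]
```

>>> move_arm:
  commands:
    - [[0,3,0.09,0.031],[2,3,0,0],[4,3.3,0,0],[3,0,0,0],[2,0,0,0],[0,0,0,0],[0,0,0,0]]
  jaw: 5.6

```text
clock: 54.1
tool_pos: [0.6549, -0.0656, 0.1354]
orientation: [58.1, 90.0, -57.3]
force: [0.4, 0.3, 0.6]
opening: 0.0559
```

Run:
```python
from h import *
plan([.6549,-.0666,.054],64.6)
from mk import *
for n in('wrist','scene'): mk(n,np.array([.655,-.0666]),.035)
```

```text
now [ 0.6549 -0.0656  0.1354] jaw -115.3 j6 53 spin(rad) 0.001 then shift cm [8.14 0.04 0.09]
wrist 815 [655.4 -66.7] ((43.99449157714844, 6.761969089508057), 64.78469848632812) [ 0.6563 -0.0667]
scene 5 [664.4 -47.5] ((7.559300899505615, 4.277667999267578), 65.93604278564453) [ 0.6656 -0.0465]
```

>>> move_arm:
  commands:
    - [[3,0.06,0.09,0],[3,0,0,0],[1.6,0,0,0],[0.4,0,0,0],[0,0,0,0],[0,0,0,0]]

```text
clock: 54.8
tool_pos: [0.6564, -0.0659, 0.0564]
orientation: [118.4, 89.8, 3.1]
force: [-0.1, 0.2, 0.8]
opening: 0.0563
```

>>> move_arm:
  commands:
    - [[0,0,0,0],[0,0,0,0],[0,0,0,0],[0,0,0,0],[0,0,0,0],[0,0,0,0]]
  jaw: 2.5

```text
clock: 55.4
tool_pos: [0.6559, -0.066, 0.0555]
orientation: [114.0, 89.9, -1.3]
force: [-1.1, 0.4, 5.7]
opening: 0.0433
```

>>> move_arm:
  commands:
    - [[-1,0,0,0],[-2,0,0,0],[-4,0,0,0],[-4,0,0,0],[-4,0,0,0],[-2,0,0,0],[0,0,0,0],[0,0,0,0]]

```text
clock: 56.2
tool_pos: [0.6548, -0.0659, 0.2243]
orientation: [-133.3, 90.0, 111.4]
force: [-0.5, 0.2, -2.8]
opening: 0.0439
```

```bash
cat > mh.py <<'E'
from h import *
def mh():
    o=get_obs();p,d,K,T=snap('wrist');C=cloud(d,K,T);Tt=Ttool(o);L=(C-Tt[:3,3])@Tt[:3,:3]
    m=(d>0)&(abs(L[...,2])<.019)&(abs(L[...,1])<.02)&(L[...,0]>-.07)&(L[...,0]<0.02)
    q=L[m];t=q[q[:,0]<q[:,0].min()+.008]
    print('top x',np.percentile(q[:,0],2).round(4),'y',np.percentile(t[:,1],[3,50,97]).round(4),'slope over z',np.polyfit(t[:,2],t[:,1],1).round(3),len(q),'force',o['force'].round(1),o['opening'].round(4),'z',o['tool_pos'][2].round(4))
    return p
E
python3 -c "
from mh import *
save('w8',mh())
plan([.40,-.39,.2],96.2)"
```

```text
Traceback (most recent call last):
  File "mh.py", line 6, in mh
    print('top x',np.percentile(q[:,0],2).round(4),'y',np.percentile(t[:,1],[3,50,97]).round(4),'slope over z',np.polyfit(t[:,2],t[:,1],1).round(3),len(q),'force',o['force'].round(1),o['opening'].round(4),'z',o['tool_pos'][2].round(4))
                                                                                                                                                                                       ^^^^^^^^^^^^^^^^^^
AttributeError: 'float' object has no attribute 'round'
```

>>> move_arm:
  commands:
    - [[-0.5,0,0,-0.11],[-0.5,0,0,-0.11],[-0.5,0,0,-0.11],[0,0,0,-0.11],[0,0,0,-0.11],[0,0,0,0],[0,0,0,0]]

```text
clock: 56.95
tool_pos: [0.6547, -0.0661, 0.238]
orientation: [-90.6, 89.9, -174.5]
force: [-0.3, -0.2, -1.7]
opening: 0.044
```

```bash
python3 -c "
from h import *
print(get_obs()['opening'],get_obs()['force'])
plan([.38,-.405,.24],96.2)"
```

```text
0.043976748512275926 [-0.34945838 -0.19335836 -1.65774209]
now [ 0.6547 -0.0661  0.238 ] jaw -83.9 j6 85 spin(rad) -0.002 then shift cm [ -0.12 -30.97  30.73]
```

>>> move_arm:
  commands:
    - [[0,-2,2,0],[0,-3.3,3.3,0],[0,-3.3,3.3,0],[0,-3.3,3.3,0],[0,-3.3,3.3,0],[0,-3.3,3.3,0],[0,-3.3,3.3,0],[0,-3.3,3.3,0]]

```text
clock: 57.75
tool_pos: [0.4315, -0.344, 0.2393]
orientation: [-123.1, 90.0, 153.0]
force: [0.9, -1.4, -1.7]
opening: 0.0433
```

>>> move_arm:
  commands:
    - [[0,-3.3,3.2,0],[0,-2.5,2.4,0],[0,0,0,0],[0,0,0,0],[0,0,0,0]]

```text
clock: 58.25
tool_pos: [0.3818, -0.4045, 0.2392]
orientation: [-152.8, 90.0, 123.4]
force: [0.0, -0.3, -2.2]
opening: 0.0439
```

Run:
```python
from h import *
o=get_obs();print(o['opening'],o['force'])
plan([.40,-.4035,.15],96.2)
p,d,K,T=snap('wrist');save('w8',p);s,ds,Ks,Ts=snap('scene');save('s8',s)
for n,dd,k,t in(('wrist',d,K,T),('scene',ds,Ks,Ts)):
    C=cloud(dd,k,t);m=(dd>0)&(C[...,2]>.125)&(C[...,2]<.168)&(np.hypot(C[...,0]-.48,C[...,1]+.396)<.08)
    q=C[m];g=q[(q[:,0]<.49)]
    if len(g)>10:
        v=cv2.fitLine(g.astype(np.float32),cv2.DIST_HUBER,0,.01,.01).ravel();print(n,len(g),v.round(4),'ang %.1f'%np.degrees(np.arctan2(v[1],v[0])),'tip x',np.percentile(g[:,0],1).round(4),'z',g[:,2].max())
    po=q[(q[:,0]>.5)&(q[:,2]>.154)]
    if len(po)>10: print('post',cv2.minAreaRect((po[:,:2]*1000).astype(np.float32)))
```

```text
0.0438750056599118 [ 0.04083931 -0.27079162 -2.1664856 ]
now [ 0.3818 -0.4045  0.2392] jaw -83.8 j6 123 spin(rad) -0.000 then shift cm [8.92 1.82 0.1 ]
wrist 999 [ 0.9434  0.0646 -0.3253  0.4547 -0.4002  0.1507] ang 3.9 tip x 0.4363 z 0.15770373046688987
post ((508.5601501464844, -396.1368713378906), (18.983001708984375, 29.453161239624023), 5.595309734344482)
scene 49 [ 0.9399  0.1227 -0.3185  0.4627 -0.3957  0.1448] ang 7.4 tip x 0.4359 z 0.15452519964767808
post ((511.666748046875, -393.58489990234375), (21.273792266845703, 29.653915405273438), 6.23942756652832)
```

View pics/w8.png

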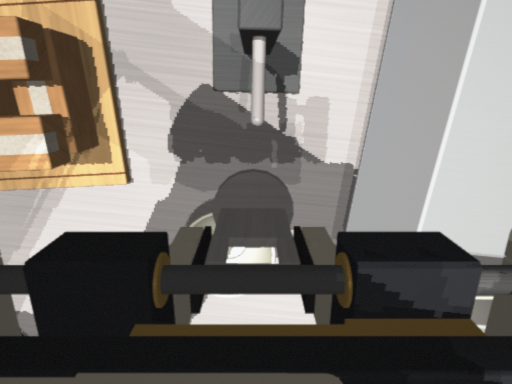

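The wrist view shows the peg tip at (258,122) ahead of the held marker, whose foot at (253,205) is upright. I line up in front of the tip.

```bash
python3 -c "
from h import *
plan([.405,-.4049,.138],95.6)"
```

```text
now [ 0.3822 -0.4042  0.2393] jaw -83.7 j6 123 spin(rad) 0.012 then shift cm [10.13  2.26  0.29]
```

>>> move_arm:
  commands:
    - [[0,1.2,0.29,0.012],[2.5,1.06,0,0],[3,0,0,0],[3,0,0,0],[1.6,0,0,0],[0,0,0,0],[0,0,0,0],[0,0,0,0]]

```text
clock: 59.15
tool_pos: [0.4056, -0.4058, 0.1398]
orientation: [48.2, 89.9, -36.1]
force: [-0.7, -0.1, -1.8]
opening: 0.0436
```

Run:
```python
from h import *
o=get_obs();print(o['opening'],o['force'])
plan([.430,-.4025,.138],95.6)
p,d,K,T=snap('wrist');save('w9',p)
s,ds,Ks,Ts=snap('scene')
Tt=Ttool()
for n,dd,k,t in(('wrist',d,K,T),('scene',ds,Ks,Ts)):
    C=cloud(dd,k,t);m=(dd>0)&(C[...,2]>.125)&(C[...,2]<.168)&(C[...,0]<.49)&(C[...,0]>.432)&(abs(C[...,1]+.398)<.02)
    g=C[m];L=(g-Tt[:3,3])@Tt[:3,:3]
    if len(g)>10:
        for a in(.44,.455,.47,.485):
            e=abs(g[:,0]-a)<.006;
            if e.sum()>3: print(n,a,e.sum(),'y',np.median(g[e,1]).round(4),'ztop',np.percentile(g[e,2],90).round(4),'tool z',np.median(L[e,2]).round(4))
# marker in scene
C=cloud(ds,Ks,Ts);L=(C-Tt[:3,3])@Tt[:3,:3];m=(ds>0)&(abs(L[...,1])<.035)&(abs(L[...,2])<.03)&(L[...,0]>0.03)&(L[...,0]<.075)
q=L[m];print('foot',len(q),q.min(0).round(4),q.max(0).round(4))
save('s9',cv2.resize(s[90:190,110:230],None,fx=5,fy=5,interpolation=cv2.INTER_CUBIC))
```

```text
0.04364809214345494 [-0.68339826 -0.11826444 -1.84478305]
now [ 0.4056 -0.4058  0.1398] jaw -84.4 j6 121 spin(rad) 0.000 then shift cm [ 0.19  2.46 -0.09]
wrist 0.44 412 y -0.4013 ztop 0.1565 tool z -0.0009
wrist 0.455 568 y -0.4004 ztop 0.1528 tool z -0.0005
wrist 0.47 564 y -0.399 ztop 0.1474 tool z -0.0005
wrist 0.485 492 y -0.3978 ztop 0.1423 tool z -0.0003
scene 0.44 8 y -0.3958 ztop 0.1554 tool z -0.0066
scene 0.455 11 y -0.3967 ztop 0.1519 tool z -0.0039
scene 0.47 11 y -0.3939 ztop 0.1439 tool z -0.0052
scene 0.485 7 y -0.3916 ztop 0.1391 tool z -0.006
foot 151 [ 0.0301 -0.027  -0.0297] [0.0559 0.0291 0.0256]
```

View pics/s9.png

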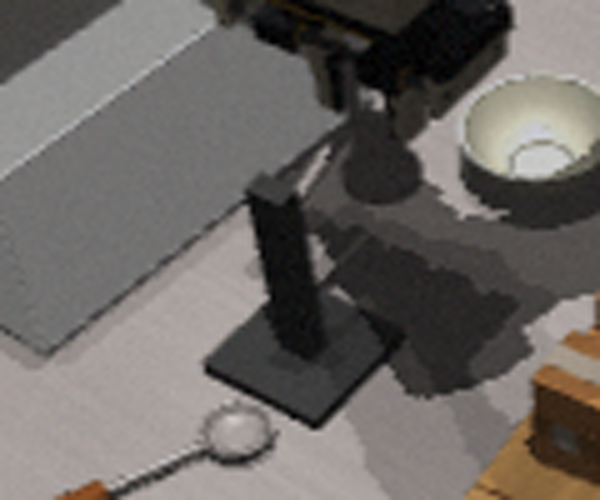

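>>> move_arm:
  commands:
    - [[0.1,1.2,-0.1,0],[0.1,1.2,0,0],[0.2,0.8,0,0],[0.2,0.8,0,0],[0.3,0.8,0,0],[0,0,0,0],[0,0,0,0]]

```text
clock: 59.95
tool_pos: [0.4519, -0.3996, 0.129]
orientation: [-120.5, 89.9, 155.1]
force: [0.1, 0.3, -1.5]
opening: 0.0435
```

Run:
```python
from h import *
o=get_obs();print(o['opening'],o['force'],o['moment'])
plan([.457,-.4,.1225],95.6)
s,ds,Ks,Ts=snap('scene');save('s10',np.hstack([cv2.resize(s[90:190,110:230],None,fx=5,fy=5,interpolation=cv2.INTER_CUBIC)]))
```

```text
0.04352769640481001 [ 0.05844671  0.3362744  -1.54152123] [-0.09087329  0.02687561 -0.04193445]
now [ 0.4519 -0.3996  0.129 ] jaw -84.4 j6 119 spin(rad) -0.000 then shift cm [0.65 0.5  0.09]
```

View pics/s10.png

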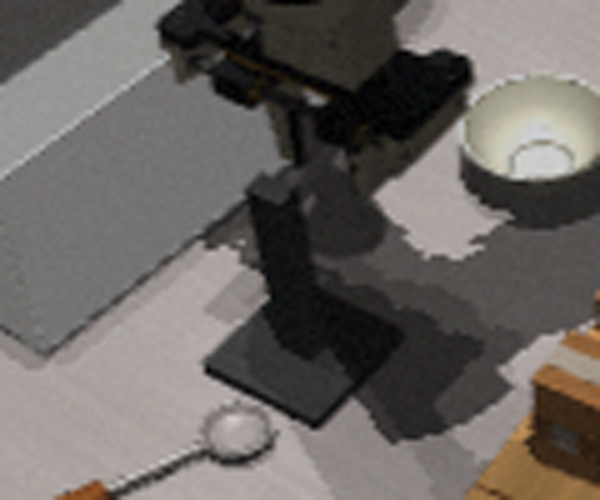

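The marker is threaded on the peg with no contact force. I lower it until it rests.

>>> move_arm:
  commands:
    - [[0.3,0.5,0,0],[0.3,0,0,0],[0,0,0,0],[0,0,0,0]]

```text
clock: 60.4
tool_pos: [0.4572, -0.3994, 0.1236]
orientation: [55.7, 90.0, -28.7]
force: [1.0, -0.7, -0.5]
opening: 0.0439
```

>>> move_arm:
  commands:
    - [[0.15,0,0,0],[0,0,0,0],[0,0,0,0]]

```text
clock: 60.7
tool_pos: [0.4573, -0.3996, 0.123]
orientation: [44.9, 89.9, -39.5]
force: [-1.3, 2.0, 5.5]
opening: 0.0438
```

The peg now carries the load (+5.5 N). Release.

>>> move_arm:
  commands:
    - [[0,0,0,0],[0,0,0,0],[0,0,0,0],[0,0,0,0],[0,0,0,0]]
  jaw: 6.0

```text
clock: 61.2
tool_pos: [0.4569, -0.3993, 0.1219]
orientation: [-119.9, 90.0, 155.6]
force: [-0.5, 0.2, 0.6]
opening: 0.0599
```

>>> move_arm:
  commands:
    - [[-1,0,0,0],[-3,0,0,0],[-4,0,0,0],[-4,0,0,0],[-3,-3,0,0],[0,-5,0,0],[0,-3,0,0],[0,0,0,0]]

```text
clock: 62.0
tool_pos: [0.3445, -0.41, 0.2739]
orientation: [54.6, 89.9, -29.9]
force: [0.6, 0.3, 0.9]
opening: 0.06
```

Run:
```python
from board import *
print(get_obs()['tool_pos'],get_obs()['force'])
w,d,K,T=snap('wrist');s,ds,Ks,Ts=snap('scene')
o=np.zeros((500,800,3),np.uint8);o[:,:400]=cv2.resize(s[70:195,120:220],(400,500));o[:300,400:]=cv2.resize(w,(400,300));save('f',o)
boxes('scene',.103);boxes('top',.103);boxes('top',.067)
C=cloud(d,K,T);m=(d>0)&(C[...,2]>.148)&(C[...,2]<.175)&(C[...,0]<.49)&(C[...,0]>.43)&(abs(C[...,1]+.4)<.03);q=C[m]
print(len(q),cv2.minAreaRect((q[:,:2]*1000).astype(np.float32)),np.percentile(q[:,2],[50,95]))
```

```text
[ 0.3444822  -0.41003863  0.27394025] [0.56567164 0.28413699 0.89078698]
scene c [-41.5   2.1] size [ 53.3 119.4] ang 0.4 z 0.1016
scene c [41.1  2. ] size [122.3  53.6] ang 87.2 z 0.1015
top c [41.1 -0.4] size [120.3  50.2] ang 88.5 z 0.1026
top c [-41.6  10.1] size [100.1  49.5] ang 89.7 z 0.1028
880 ((455.69451904296875, -399.11029052734375), (36.56938552856445, 32.26262664794922), 54.13407516479492) [0.16015285 0.16236362]
```

View pics/f.png

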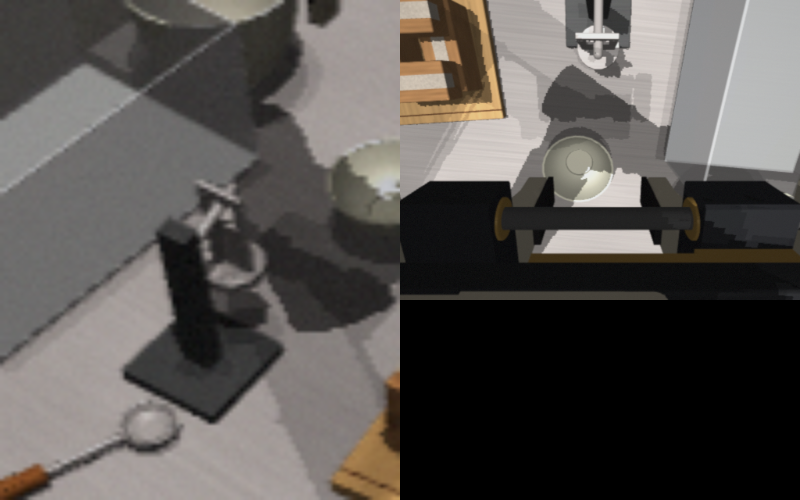

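The marker hangs on the peg: scene crop (218,190), wrist crop (597,38). I let it settle, check that it is still, and hand in.

>>> move_arm:
  commands:
    - [[0,0,0,0],[0,0,0,0],[0,0,0,0],[0,0,0,0],[0,0,0,0],[0,0,0,0],[0,0,0,0],[0,0,0,0]]

```text
clock: 63.05
tool_pos: [0.3475, -0.41, 0.272]
orientation: [16.2, 90.0, -68.3]
force: [0.2, 0.1, -0.2]
opening: 0.06
```

Run:
```python
from h import *
def f():
    w,d,K,T=snap('wrist');C=cloud(d,K,T)
    r=[]
    for lo,hi in((.152,.175),(.068,.085)):
        m=(d>0)&(C[...,2]>lo)&(C[...,2]<hi)&(abs(C[...,0]-.457)<.033)&(abs(C[...,1]+.4)<.03);q=C[m];r+=[len(q),q.mean(0).round(4)]
    return r
print(f());print(f())
print(get_obs()['force'],close_job())
```

```text
[768, array([ 0.4519, -0.3999,  0.1587]), 1171, array([ 0.4461, -0.4016,  0.0787])]
[773, array([ 0.4519, -0.4001,  0.1587]), 1172, array([ 0.4462, -0.4016,  0.0788])]
the job is handed in; nothing more can be done
[-1.21065589  0.23216897  0.28677685] None
```

The job is done and handed in at about 63 s of the 210 s allowed. The stack is complete and the marker hangs on the peg. No verdict was reported.

**What I did:**
- I turned the deck by its bar three times, 90° each.
- I set the two deep cartons along the board, then laid both flat cartons crosswise on top.
- One flat carton had to be gripped near its end so the gripper body would clear the bar. It stayed level, within 0.5°.
- I hung the steel marker by its window on the peg, released it and backed away. I did not touch the yellow look-alike.

**What the last checks showed:**
- **Deep cartons:** about +42 and −42 mm to either side of the board's centre line, within 2 mm of centre lengthwise and within 1° of yaw.
- **Flat cartons:** about −42 and +40 mm along the board, with tops at 103 mm and yaw within 2° by the wrist camera.
- **Marker:** hanging on the peg and not moving between two pictures taken 0.05 s apart. I judged its uprightness only by eye.
- **Robot:** clear of everything.

**Disagreements and gaps:**
- The scene camera read positions 2–3 mm off the wrist camera, and up to 3° off in one yaw reading.
- The final top view saw one flat carton only in part, which put its centre about 10 mm off. The other views did not confirm that.
- I did not measure the jars, lids, bowl and spoon again at the end. No move went near them at low height.

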